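# Ratchet the stop four strokes and lean a hoof pad on the rest

## Task

Feed the steel stop of the ratchet rest away from its brass pins by pumping its orange-barred lever exactly four full strokes, right down and right back up each time. Then take the grey hoof pad out of the stand and lean it centred and square on the rest, its straight heel edge on the floor of the rest and up against the stop, its rounded toe end leaning back on the two brass pins, and let go with everything still. Leave the black pad, mallet, creaser and shoe where they are.

Things in the scene. Friction and masses are not known exactly. Their poses are not given: they have to be found in the camera images.
- rest: Green cast ratchet rest, fixed; base 30 mm high, x -100 to 160, y -75 to 155 mm. Origin on the bench; x runs from the brass pins to the stop (roughly away from the robot), y to the lever side, z up. Two brass pins, 12 mm in diameter, round-topped, stand at x -55, y -42 and +42 mm, 86 mm tall above the base's top face (its floor); 72 mm clear between them.
- rest_floor (a point): Point on the floor of the rest (30 mm above the bench) midway between the feet of the two brass pins; axes as the rest.
- stop (a joint): Travel of the bright steel stop away from the brass pins, m: 0 at the start, 0.012 more for each full stroke of the lever, 0.072 at most. It cannot be wound back with the lever and drags with 12 N of friction.
- stop_face (a point): Foot of the stop's working face, on the floor of the rest at y 0 of the rest; axes as the rest; moves with the stop. The face looks to -x (to the pins), 150 mm long (y -65 to 85), 16 mm high; at the start it is 8 mm from the pins. A pad with its heel against it after four strokes leans 31 deg from upright; each stroke changes that by about 6 deg.
- lever (a joint): Angle of the feed lever, rad: 0 fully up (sprung), 0.5 fully down at a hard end stop. Pushing the bar down takes about 5 N at the top and 11 N near the bottom, more at speed; it springs back up by itself in about half a second when let go. Only on coming up past 0.08 does its pawl fall behind the next tooth.
- lever_bar (a point): Centre of the orange cross-bar at the lever's end: a cylinder 24 mm in diameter, 60 mm long along the rest's y, free to be pushed from above or gripped across. With the lever up it is 116 mm above the bench, fully down 52 mm; it swings on an arc of 130 mm radius about lever_pivot.
- lever_pivot (a point): Point on the lever's hinge axis (along the rest's y), level with the middle of the cross-bar, 75 mm above the bench. The bar lies to the rest's -x of it, rising 0.32 rad above level when up and 0.18 rad below level when down.
- pad: Grey stiff hoof pad, the one to use, mass about 150 g: a plate 8 mm thick (along its x), 110 mm wide (its y), 150 mm tall (its z) with a straight heel edge below and a half-round toe end (radius 55 mm) above. Origin at the middle of the heel edge. It starts upright in one of the stand's two slots.
- pad_center (a point): Centre of the grey pad, 75 mm above its heel edge and 75 mm below its toe; axes as the pad. Grip it across the 8 mm thickness near the toe.
- pad_foot (a point): Middle of the grey pad's straight heel edge (its underside); axes as the pad.
- pad_toe (a point): Topmost point of the grey pad's round toe end; axes as the pad.
- stand: Wooden pad stand, fixed, 140 (x) x 130 (y) x 35 mm, origin on the bench under its centre. Two slots along its y, at x -40 and +40 mm, 10 mm wide and 25 mm deep; one holds the grey pad, the other the black one, each standing out 125 mm above the stand.
- spare_center (a point): Centre of the black spare pad, same size as the grey one, standing in the stand's other slot. Leave it.
- mallet_center (a point): Stubby copper mallet, 185 mm long with a 62 mm head, lying on the bench; point near its balance. Leave it.
- creaser_center (a point): Red-handled steel creaser, 250 mm long, lying on the bench; point at mid-length. Leave it.
- shoe_center (a point): Bright steel pony shoe, about 115 x 105 x 8 mm, lying on the bench; point at its middle. Leave it.

How it is judged:
By the outcome, as a careful person would: the job done as asked, in the order asked, and still so for the second after the job is handed in, with the robot touching nothing.
It also fails if it takes over 72 s, if anything falls off the work surface, if the arm or the gripper's body presses on something with over 40 N, if the wrist force passes 120 N, or if a joint passes its speed limit or range.

## Robot

A 7-joint arm with a two-finger parallel gripper is mounted at the origin on the work surface. World frame = base frame: x ahead of the robot, y to its left, z up, the work surface at z = 0. Lengths are in m, angles in rad, forces in N, time in s.
With the tool pointing down it reaches from about 0.425 to 0.875 m from the base axis. Payload 9.9 kg.
Tool frame: the origin (TCP) lies between the finger pads; the fingertips stand 19 mm ahead of it and the grasp point (between the pads) is the TCP; y points along the fingers, z is the direction in which the jaws open and shut, and the axes are right-handed (so a half turn about y gives the same grasp; the last joint's range is limited). The gripper opens to 85 mm and grips with 20 to 120 N. Pads are 22 mm wide; open, the fingers measure 114 mm over their backs; the gripper's body (76 mm by 85 mm) begins 54 mm behind the grasp point. The pads swing forward as they close: fully open they stand 13 mm farther back than shut.
Start: joints at [1.096, 0.576, 0.025, 1.437, -0.015, 1.129, -0.057], TCP at [0.257, -0.624, 0.214] pointing down, gripper open.
Joint ranges: [-2.76, 2.76], [-0.34, 2.15], [-1.52, 1.57], [0.19, 2.46], [-1.09, 4.23], [0.17, 1.99], [-2.82, 2.82]. Speed limits (rad/s): [2.22, 2.22, 3.01, 3.01, 3.14, 3.14, 3.14].

## Interface

Orientations are given as a unit quaternion [x, y, z, w].
In Python, from rig import manip gives the robot as it stands.
- The arm moves only by the tool apply_moves, never from a script. Its argument "commands" is a list of rows, each a list of 3 entries, a list of its own where there are three numbers: the opening, from 0 (shut) to 1 (fully open), then the shift along the tool's x, y, z in cm, then the turn, a rotation vector about the tool's x, y, z in rad. A call has exactly 10 rows; each row shifts and turns the pose as measured when the row begins, along the tool's axes as they then stand; what a row does not reach is not made up. A row lasts 1/10 s, in which the tool goes at most 50 mm and 8.59 degrees, less where a joint would pass 70% of its speed; a pose out of reach is approached as far as the arm can. A call with a gripper value outside its range is refused whole. The fingers move at their own pace and stop on an object; "squeeze" is the grip in N (left out, the last holds). Time passes only in rows, so rows that do not move let the fingers close, or fill a call up. It gives the time, the measured TCP pose, the force and the opening at its end, in the units of the state.
- manip.sense(): the state, without advancing time (a new reading comes with each control period).
- manip.grab_frame(name): name is "side" or "top"; returns a dict with "color" (480x640x3 uint8, red, green, blue), "fx", "fy", "cx", "cy" (pixels), "R" (3x3) and "t" (3): a world point X has camera coordinates R X + t. Camera axes: x right, y down, z forward; pixel columns grow to the right and rows downward; lengths in m; the calibration is good to about 2 mm. A picture is of the moment at which its call begins. There is no depth.
- manip.sign_off(): hands the job in, once; it reports no verdict.
Trained networks look in the newest picture that a camera, given by its name, has taken for a name from the list of things; names that differ only in an ending like _2 or _b are one class to them, and where a whole thing is asked for, a point or a joint stands for the part that bears it (a point fixed in the world has none). Each returns a list of dicts, best first, with "confidence" (0 to 1); they miss things now and then, are a little off and sometimes report something else, mostly with a low value. They report only what shows in the picture. A call takes as long as a camera call.
- manip.boxes_of(camera, name): "box" ([left, top, right, bottom] in pixels, round what is visible of it).
- manip.outline_of(camera, name): "pixels" (480x640 bool, what is visible of it) and "box" ([left, top, right, bottom] in pixels, round what is visible of it).
- manip.spot_point(camera, name): "xy" ([column, row] in pixels: a listed point, or the origin of a listed thing).
The state is a dict: "t": time; "joints": joint angles; "joint_vel": joint speeds; "joint_efforts": joint torques, N m; "tcp_pos": TCP position; "orientation": TCP orientation; "wrist_force": force on the tool from outside, world axes, zero at the start; "ft_torque": the same for the moment, N m; "finger_gap": finger opening in m.
Only numpy, scipy, OpenCV 4.12 (cv2) and the standard library are available. Lean on these libraries where they do the work, as an engineer would, in place of code of your own. Each camera call takes 0.05 s, during which the arm holds its last target.

## Working session

There is one attempt and no reset: what is moved stays moved. The work goes in short steps, Python scripts to look and compute and a tool call to move; the robot and the scene stay as the last step left them, time stands still between calls to the robot, and variables do not carry over. Pictures are saved under pics/ and viewed, and the job is handed in when it is done.

Besides the shell and the picture viewer there is one more tool, called after "Emit:" by a JSON object that holds its "op" and its "data". apply_moves: Moves the arm, as the interface text tells. Its arguments: {"type":"object","properties":{"commands":{"type":"array"},"squeeze":{"type":"number"}},"required":["commands"]}

```bash
mkdir -p pics; ls
python3 - <<'E'
from rig import manip
import cv2,json
s=manip.sense();print(s)
for n in ("side","top"):
    f=manip.grab_frame(n);cv2.imwrite(f"pics/{n}0.png",f["color"][:,:,::-1]);print(n,f["fx"],f["fy"],f["cx"],f["cy"],f["R"],f["t"])
E
```

```text
pics
{'t': 0.0, 'joints': array([ 1.09623717,  0.57651509,  0.02482894,  1.43787434, -0.01501021,
        1.1290179 , -0.05647233]), 'joint_vel': array([-1.22137306e-03,  2.01406399e-03,  4.25516506e-04,  6.33514487e-05,
        2.15279398e-03,  6.21574341e-04,  2.02783825e-03]), 'joint_efforts': array([-1.85850763e-04, -7.65750289e+01,  2.25053765e+00, -2.85959923e+01,
        1.52977940e-02,  1.27043092e-02,  4.74460364e-05]), 'tcp_pos': array([ 0.25693846, -0.6236776 ,  0.21356566]), 'orientation': array([-0.13743641,  0.69420876, -0.6930879 ,  0.13716631]), 'wrist_force': array([-0.64649337,  0.26264749, -0.82910222]), 'ft_torque': array([0.00803344, 0.00553626, 0.01925708]), 'finger_gap': 0.0854146579015327}
side 486.5677895574897 486.5677895574897 324.2979986140853 241.36857991671695 [[-0.99692392 -0.0776643   0.0105336 ]
 [-0.05251641  0.56217551 -0.82534885]
 [ 0.05817841 -0.82336319 -0.56452487]] [0.57456119 0.16474403 1.14509253]
top 434.3030031311667 434.3030031311667 312.35034922701396 238.36170275132736 [[-0.03310058 -0.99943674 -0.00552735]
 [-0.97382005  0.03349564 -0.22483893]
 [ 0.22489743 -0.00205965 -0.97438027]] [-0.03466506  0.62546409  0.93746107]
```

View pics/side0.png

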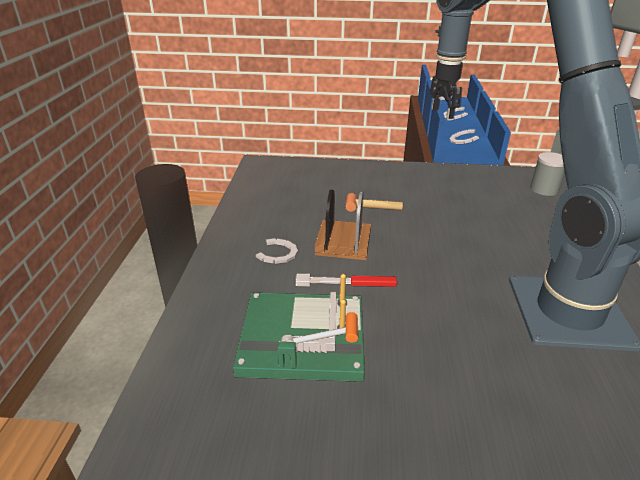

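View pics/top0.png

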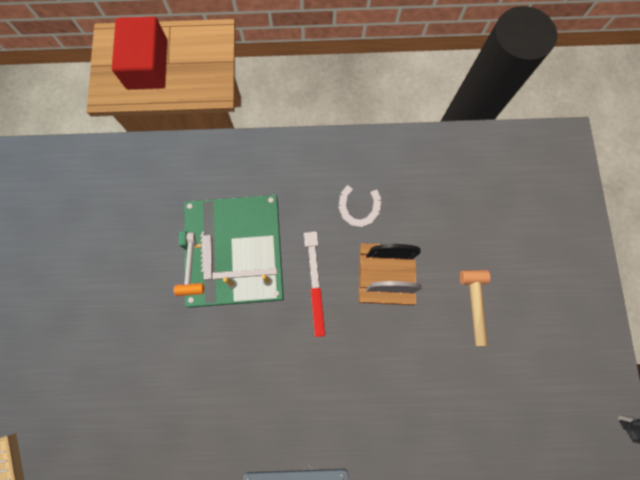

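```bash
cat > h.py <<'E'
from rig import manip
import numpy as np, cv2
from scipy.spatial.transform import Rotation as Rn
from scipy.optimize import least_squares
def cams():
    return {n:manip.grab_frame(n) for n in("side","top")}
def proj(f,X):
    X=np.atleast_2d(X);c=X@np.array(f["R"]).T+f["t"]
    return np.c_[f["fx"]*c[:,0]/c[:,2]+f["cx"],f["fy"]*c[:,1]/c[:,2]+f["cy"]]
def P(f):
    K=np.array([[f["fx"],0,f["cx"]],[0,f["fy"],f["cy"]],[0,0,1]]);return K@np.c_[f["R"],f["t"]]
def tri(F,a,b):
    X=cv2.triangulatePoints(P(F["side"]),P(F["top"]),np.float64(a).reshape(2,1),np.float64(b).reshape(2,1))
    X=X[:3,0]/X[3,0]
    return X,np.linalg.norm(proj(F["side"],X)[0]-a),np.linalg.norm(proj(F["top"],X)[0]-b)
def onz(f,p,z):
    R=np.array(f["R"]);d=R.T@[(p[0]-f["cx"])/f["fx"],(p[1]-f["cy"])/f["fy"],1];o=-R.T@f["t"]
    return o+d*(z-o[2])/d[2]
E
python3 - <<'E'
from h import *
F=cams()
np.set_printoptions(precision=4,suppress=True)
for n in "rest rest_floor stop_face lever_bar lever_pivot pad pad_center pad_foot pad_toe stand spare_center mallet_center creaser_center shoe_center".split():
    r={}
    for c in F:
        l=manip.spot_point(c,n); r[c]=l[0] if l else None
    print(n,{c:(np.round(v["xy"],1),round(v["confidence"],2)) for c,v in r.items() if v})
    if all(r.values()): print("   ",*tri(F,r["side"]["xy"],r["top"]["xy"]))
print(manip.sense()["t"])
E
```

```text
rest {'side': (array([315. , 324.8]), 0.87), 'top': (array([248.1, 261.3]), 0.92)}
    [0.5882 0.1033 0.0055] 0.477460237154428 0.5482446446422118
rest_floor {'side': (array([340.8, 317.8]), 0.64), 'top': (array([247.9, 286.6]), 0.67)}
    [0.5277 0.1001 0.0281] 2.0393661008394965 2.3914504364398135
stop_face {'side': (array([335.5, 313. ]), 0.81), 'top': (array([250. , 277.2]), 0.78)}
    [0.5439 0.0941 0.0366] 0.2860313595297517 0.33665608701055016
lever_bar {'side': (array([352.2, 329.6]), 0.77), 'top': (array([186.3, 288.9]), 0.8)}
    [0.5088 0.221  0.1142] 0.9807314649002384 1.0776100561812962
lever_pivot {'side': (array([291.1, 342.4]), 0.65), 'top': (array([192.8, 241.1]), 0.87)}
    [0.6262 0.2223 0.0702] 0.40516199354160065 0.43085207460531183
pad {'side': (array([356.4, 217.9]), 0.59), 'top': (array([385.9, 288.7]), 0.95)}
    [ 0.5041 -0.2144  0.0963] 1.5746970678091308 2.38796547206708
pad_center {'side': (array([358.2, 219.1]), 0.7), 'top': (array([395.1, 289.9]), 0.79)}
    [ 0.5005 -0.2375  0.0789] 0.9384911948020225 1.428420864839717
pad_foot {'top': (array([386.9, 289.8]), 0.77)}
pad_toe {'side': (array([356.8, 190.9]), 0.85), 'top': (array([397.1, 283.8]), 0.56)}
    [ 0.5062 -0.2254  0.1715] 1.8927382457141888 3.0305041713787375
stand {'side': (array([338.3, 241. ]), 0.91), 'top': (array([387.4, 275.9]), 0.74)}
    [ 0.5484 -0.2361  0.0034] 2.462870797579485 3.5844512748033392
spare_center {'side': (array([327.9, 219.8]), 0.93), 'top': (array([392.3, 248.8]), 0.75)}
    [ 0.5888 -0.2386  0.0723] 1.1212513297016762 1.6719033696036272
mallet_center {'side': (array([360.4, 204.1]), 0.79), 'top': (array([475.8, 287.7]), 0.91)}
    [ 0.4997 -0.4435  0.0089] 0.9289575294975277 1.524465079280786
creaser_center {'side': (array([349. , 277.7]), 0.65), 'top': (array([316.6, 281.9]), 0.84)}
    [ 0.5237 -0.0619  0.015 ] 1.81328624123736 2.361211198147909
shoe_center {'top': (array([357.3, 201.2]), 0.73)}
1.6
```

Run:
```python
import cv2
a=cv2.imread("pics/side0.png")[260:390,225:375];cv2.imwrite("pics/sz.png",cv2.resize(a,None,fx=5,fy=4.5,interpolation=cv2.INTER_CUBIC)[:600])
a=cv2.imread("pics/top0.png")[185:315,170:295];cv2.imwrite("pics/tz.png",cv2.resize(a,None,fx=4.5,fy=4.5,interpolation=cv2.INTER_CUBIC))
a=cv2.imread("pics/side0.png")[180:270,300:380];b=cv2.imread("pics/top0.png")[230:320,350:430]
cv2.imwrite("pics/st.png",cv2.hconcat([cv2.resize(x,None,fx=5,fy=5,interpolation=cv2.INTER_CUBIC) for x in(a,b)]))
```

```text
(no output)
```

View pics/sz.png

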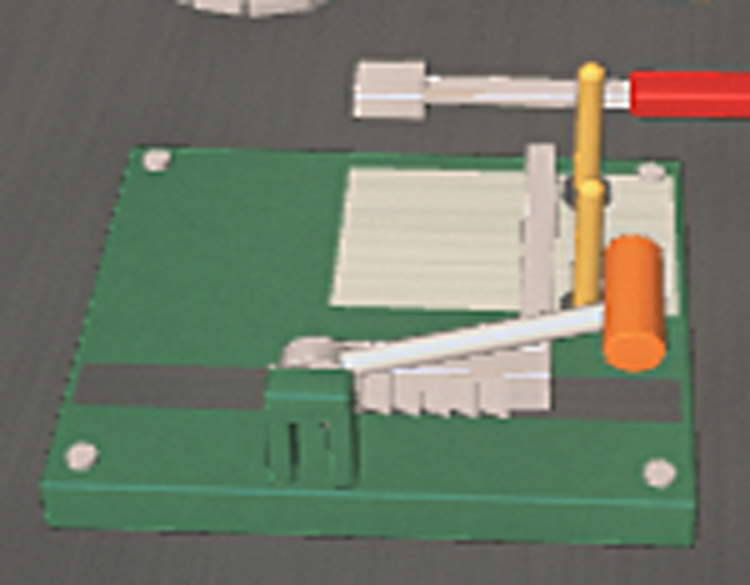

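View pics/tz.png

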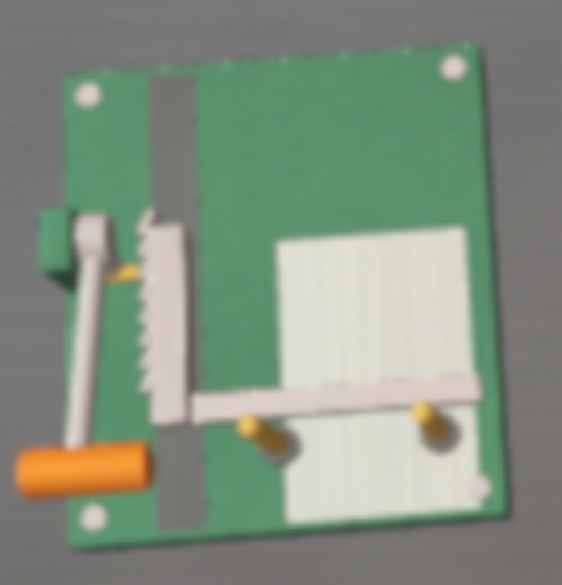

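View pics/st.png

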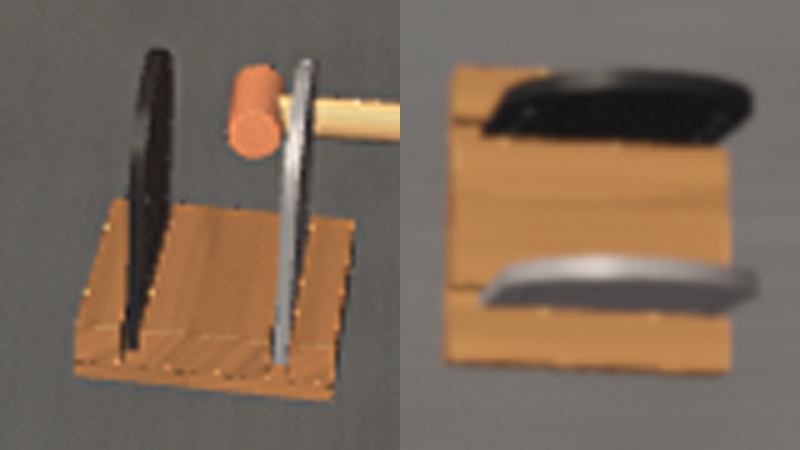

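```bash
cat > fit0.py <<'E'
from h import *
import pickle
np.set_printoptions(precision=4,suppress=True)
F=cams()
def S(u,v,x0,y0,sx,sy):return [x0+(u+.5)/sx-.5,y0+(v+.5)/sy-.5]
rs=lambda u,v:("side",S(u,v,225,260,5,4.5)); rt=lambda u,v:("top",S(u,v,170,185,4.5,4.5))
ss=lambda u,v:("side",S(u,v,300,180,5,5)); st=lambda u,v:("top",S(u-400,v,350,230,5,5))
rest=[((-100,-75,30),rt(510,516)),((160,-75,30),rt(478,46)),((160,155,30),rt(65,78)),((-100,155,30),rt(72,548)),
((160,-75,30),rs(135,148)),((-100,-75,30),rs(680,165)),((-100,155,30),rs(692,503)),((160,155,30),rs(45,483)),
((-55,-42,113),rs(592,72)),((-55,42,113),rs(592,190)),((-55,-42,113),rt(423,410)),((-55,42,113),rt(249,426))]
stand=[((70,65,35),st(451,66)),((-70,65,35),st(445,362)),((-70,-65,35),st(731,372)),((70,65,35),ss(75,322)),((-70,65,35),ss(333,378)),((-70,-65,35),ss(355,220)),((70,-65,35),ss(118,200))]
def fit(pts,x0):
    def res(p):
        o=[]
        for q,(c,m) in pts:
            X=Rn.from_rotvec([0,0,p[3]]).apply(np.array(q)/1e3)+[p[0],p[1],p[2]]
            o.append(proj(F[c],X)[0]-m)
        return np.ravel(o)
    r=least_squares(res,x0,loss="soft_l1");return r.x,res(r.x).reshape(-1,2)
for n,p,x0 in(("rest",rest,[.588,.103,0,0]),("stand",stand,[.55,-.236,0,0])):
    x,e=fit(p,x0);print(n,x);print(e.T)
E
python3 fit0.py
```

```text
rest [ 0.5858  0.0974 -0.0031  0.0429]
[[-0.0178  0.7463 -0.0489 -0.5482 -0.9576  0.2282  1.0057 -1.5912 -0.2471
  -0.3931  0.2998  0.5901]
 [ 0.2143 -0.2555 -0.5011  0.6394 -0.4419 -0.8169  1.0128  0.9053  0.2796
  -0.5283  0.9678  0.3424]]
stand [ 0.5417 -0.2296 -0.0015 -0.0821]
[[ 0.4964  0.243  -1.0451 -0.2745  0.3236 -0.0587 -0.9767]
 [ 0.3901 -0.2106  0.5201  0.6521 -5.2845  0.3818 -0.1618]]
```

Run:
```python
from h import *
np.set_printoptions(precision=4,suppress=True)
s=manip.sense();print(Rn.from_quat(s["orientation"]).as_matrix())
a=.0429;R=Rn.from_rotvec([0,0,-a])
o=np.array([.5858,.0974,0])
for n,p in dict(bar=[.5088,.221,.114],piv=[.6262,.2223,.07]).items(): print(n,R.apply(np.array(p)-o))
F=cams()
# outlines of pad, stand
for n in("pad","stand","lever"):
    for c in F:
        r=manip.outline_of(c,n)
        if r: 
            print(n,c,r[0]["confidence"],r[0]["box"],r[0]["pixels"].sum()); np.save(f"ol_{n}_{c}.npy",r[0]["pixels"])
```

```text
[[-0.9246  0.      0.3809]
 [-0.3809  0.     -0.9246]
 [-0.     -1.      0.    ]]
bar [-0.0716  0.1268  0.114 ]
piv [0.0457 0.1231 0.07  ]
pad side 0.5 [352.7, 193.0, 367.1, 248.9] 267
pad top 0.97 [365.9, 279.4, 424.1, 295.0] 534
stand side 0.92 [311.6, 220.9, 369.6, 263.8] 1774
stand top 0.65 [360.2, 245.2, 412.8, 303.4] 2151
lever side 0.64 [283.5, 313.2, 361.7, 345.1] 804
lever top 0.87 [176.7, 234.0, 204.1, 294.6] 673
```

```bash
cat > padfit.py <<'E'
from h import *
from scipy.optimize import minimize
np.set_printoptions(precision=4,suppress=True)
def padpts():
    t=np.linspace(0,np.pi,41)
    yz=np.r_[[[55,0],[55,95]],np.c_[55*np.cos(t),95+55*np.sin(t)],[[-55,95],[-55,0]]]
    return np.r_[np.c_[np.full(len(yz),-4),yz],np.c_[np.full(len(yz),4),yz]]/1e3
PP=padpts()
def render(f,X,k=4):
    h=cv2.convexHull(np.float32((proj(f,X)+.5)*k-.5)).reshape(-1,2)
    m=np.zeros((480*k,640*k),np.uint8);cv2.fillPoly(m,[np.int32(np.round(h*16))],1,shift=4);return cv2.resize(m.astype(np.float32),(640,480),interpolation=cv2.INTER_AREA)
E
python3 - <<'E'
from padfit import *
F=cams()
d=lambda u,v,x0,y0,sx,sy:[x0+(u+.5)/sx-.5,y0+(v+.5)/sy-.5]
print("bar",tri(F,d(635,303,225,260,5,4.5),d(84,470,170,185,4.5,4.5)))
M={c:np.load(f"ol_pad_{c}.npy").astype(np.float32) for c in F}
hid={}
def cost(p):
    X=Rn.from_rotvec([0,0,p[2]]).apply(PP+[0,0,0])+[p[0],p[1],.01]
    o=0
    for c in F:
        # above-stand part only
        Y=X
        o+=np.abs(render(F[c],Y)-M[c]).sum()
    return o
for yaw in(-.082,):
  best=None
  for x in(.496,.502,.508):
    for y in(-.216,-.228,-.24):
      r=minimize(cost,[x,y,yaw],method="Nelder-Mead",options=dict(initial_simplex=[[x,y,yaw],[x+.004,y,yaw],[x,y+.006,yaw],[x,y,yaw+.03]],maxiter=80))
      if best is None or r.fun<best.fun:best=r
  print(best.x,best.fun)
# overlay
im=[]
for c in F:
    m=cv2.resize(F[c]["color"][:,:,::-1],None,fx=5,fy=5,interpolation=cv2.INTER_CUBIC)
    for X,col in((Rn.from_rotvec([0,0,best.x[2]]).apply(PP)+[best.x[0],best.x[1],.01],(0,0,255)),(Rn.from_rotvec([0,0,-.082]).apply(PP+[-.04,0,.01])+[.5417,-.2296,0],(0,255,0))):
        h=cv2.convexHull(np.float32((proj(F[c],X)+.5)*5-.5));cv2.polylines(m,[np.int32(h)],True,col,1)
    im.append(m[900:1350,1500:1900] if c=="side" else m[1150:1600,1750:2150])
cv2.imwrite("pics/pf.png",cv2.hconcat(im))
E
```

```text
bar (array([0.5092, 0.2161, 0.1162]), np.float64(0.4854109829314108), np.float64(0.5364357251607998))
[ 0.5019 -0.2341 -0.0712] 128.375
```

View pics/pf.png

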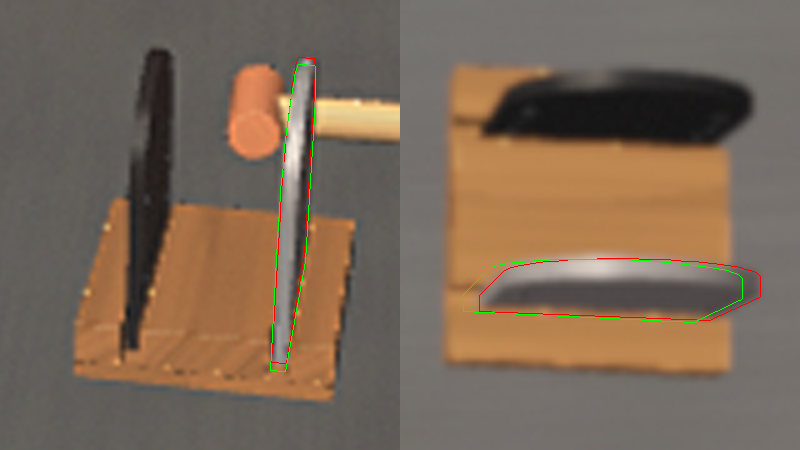

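```bash
cat > plan.py <<'E'
from h import *
def down(az,tilt=0):
    # tool z (jaw) at azimuth az, tool y down
    z=np.array([np.cos(az),np.sin(az),0]);y=np.array([0,0,-1.]);x=np.cross(y,z)
    return Rn.from_matrix(np.c_[x,y,z])
def rows(p,R,pts):
    """pts: list of (pos,Rot,n)"""
    out=[]
    for q,Q,n in pts:
        q=np.array(q);rv=(R.inv()*Q).as_rotvec()
        for i in range(n):
            Ri=R*Rn.from_rotvec(rv*i/n)
            d=Ri.inv().apply((q-p)/n)*100
            out.append([np.round(d,2).tolist(),np.round(rv/n,3).tolist()])
        p,R=q,Q
    for r in out: print(r)
def here():
    s=manip.sense();return s["tcp_pos"],Rn.from_quat(s["orientation"])
E
python3 - <<'E'
from plan import *
p,R=here()
az=lambda d:down(np.radians(d))
rows(p,R,[((.45,-.36,.26),az(-40),6),((.55,0.0,.25),az(-12),7),((.509,.216,.20),az(2.5),7)])
E
```

```text
[[-4.65, -0.76, -2.85], [0.0, -0.08, -0.0]]
[[-4.86, -0.76, -2.46], [0.0, -0.08, -0.0]]
[[-5.04, -0.76, -2.07], [0.0, -0.08, -0.0]]
[[-5.19, -0.76, -1.65], [0.0, -0.08, -0.0]]
[[-5.31, -0.76, -1.23], [0.0, -0.08, -0.0]]
[[-5.39, -0.76, -0.8], [0.0, -0.08, -0.0]]
[[-4.86, 0.14, -2.21], [0.0, -0.07, 0.0]]
[[-5.0, 0.14, -1.87], [0.0, -0.07, 0.0]]
[[-5.12, 0.14, -1.51], [0.0, -0.07, 0.0]]
[[-5.21, 0.14, -1.15], [0.0, -0.07, 0.0]]
[[-5.28, 0.14, -0.79], [0.0, -0.07, 0.0]]
[[-5.32, 0.14, -0.42], [0.0, -0.07, 0.0]]
[[-5.34, 0.14, -0.04], [0.0, -0.07, 0.0]]
[[-2.9, 0.71, -1.21], [-0.0, -0.036, -0.0]]
[[-2.94, 0.71, -1.11], [-0.0, -0.036, -0.0]]
[[-2.98, 0.71, -1.0], [-0.0, -0.036, -0.0]]
[[-3.01, 0.71, -0.89], [-0.0, -0.036, -0.0]]
[[-3.04, 0.71, -0.78], [-0.0, -0.036, -0.0]]
[[-3.07, 0.71, -0.67], [-0.0, -0.036, -0.0]]
[[-3.09, 0.71, -0.56], [-0.0, -0.036, -0.0]]
```

Emit:
{"op": "apply_moves", "data": {"commands": [[0,[-3.4,-0.9,-2.1],[0,-0.06,0]],[0,[-3.6,-0.9,-1.9],[0,-0.06,0]],[0,[-3.7,-0.8,-1.6],[0,-0.06,0]],[0,[-3.8,-0.6,-1.4],[0,-0.06,0]],[0,[-3.9,-0.5,-1.2],[0,-0.06,0]],[0,[-4.0,-0.4,-1.0],[0,-0.06,0]],[0,[-4.0,0,-0.9],[0,-0.06,0]],[0,[-4.0,0,-0.9],[0,-0.06,0]],[0,[-4.0,0,-1.2],[0,-0.06,0]],[0,[-4.0,0,-1.2],[0,-0.06,0]]], "squeeze": 20}}

```text
t: 3.2
tcp_pos: [0.4792, -0.2753, 0.2557]
orientation: [0.34, -0.619, 0.622, -0.339]
wrist_force: [1.2, -0.9, 0.1]
finger_gap: -0.0003
```

Run:
```python
from plan import *
p,R=here();print(manip.sense())
rows(p,R,[((.56,0.0,.25),down(np.radians(-10)),5),((.509,.216,.19),down(.043),7)])
```

```text
{'t': 3.2, 'joints': array([ 0.57412597,  0.35939414, -0.19946678,  1.69872892,  0.08366083,
        1.0898641 , -0.22088135]), 'joint_vel': array([-0.57092104, -0.12743922, -0.27207692,  0.21765886,  0.08602339,
       -0.07719575, -0.25022907]), 'joint_efforts': array([  5.33927411, -59.16217804,   0.2673189 , -28.06145668,
        -0.08988395,   0.36347726,   0.55278389]), 'tcp_pos': array([ 0.47924154, -0.27525763,  0.25570682]), 'orientation': array([ 0.34031694, -0.61887522,  0.62170997, -0.3386068 ]), 'wrist_force': array([ 1.16851731, -0.94125471,  0.10013928]), 'ft_torque': array([ 0.02661713, -0.03167508,  0.00728558]), 'finger_gap': -0.00029185429846894875}
[[-5.51, 0.09, -1.61], [-0.0, -0.079, 0.001]]
[[-5.62, 0.09, -1.17], [-0.0, -0.079, 0.001]]
[[-5.69, 0.1, -0.72], [-0.0, -0.079, 0.001]]
[[-5.73, 0.1, -0.27], [-0.0, -0.079, 0.001]]
[[-5.73, 0.11, 0.18], [-0.0, -0.079, 0.001]]
[[-2.91, 0.86, -1.25], [-0.0, -0.031, -0.0]]
[[-2.95, 0.86, -1.16], [-0.0, -0.031, -0.0]]
[[-2.98, 0.86, -1.07], [-0.0, -0.031, -0.0]]
[[-3.02, 0.86, -0.98], [-0.0, -0.031, -0.0]]
[[-3.05, 0.86, -0.88], [-0.0, -0.031, -0.0]]
[[-3.07, 0.86, -0.79], [-0.0, -0.031, -0.0]]
[[-3.09, 0.86, -0.69], [-0.0, -0.031, -0.0]]
```

Emit:
{"op": "apply_moves", "data": {"commands": [[0,[-4.5,0.1,-1.5],[0,-0.06,0]],[0,[-4.6,0.1,-1.0],[0,-0.06,0]],[0,[-4.6,0.1,-0.7],[0,-0.06,0]],[0,[-4.6,0.1,-0.4],[0,-0.06,0]],[0,[-4.6,0.1,0],[0,-0.06,0]],[0,[-4.6,0.4,0],[0,-0.06,0]],[0,[-4.2,0.7,-0.5],[0,-0.06,0]],[0,[-4.2,0.8,-0.9],[0,-0.06,0]],[0,[-4.2,0.8,-0.9],[0,-0.06,0]],[0,[-3.5,0.8,-0.9],[0,-0.05,0]]]}}

```text
t: 4.2
tcp_pos: [0.5479, 0.1736, 0.215]
orientation: [-0.51, 0.486, -0.492, 0.512]
wrist_force: [0.6, 0.7, -0.5]
finger_gap: -0.0001
```

Run:
```python
from plan import *
p,R=here();print(p)
rows(p,R,[((.509,.216,.165),down(.043),4)])
```

```text
[0.54787561 0.17356387 0.21497473]
[[-1.11, 1.24, -0.94], [-0.002, 0.0, 0.001]]
[[-1.11, 1.24, -0.93], [-0.002, 0.0, 0.001]]
[[-1.11, 1.24, -0.93], [-0.002, 0.0, 0.001]]
[[-1.1, 1.25, -0.93], [-0.002, 0.0, 0.001]]
```

Emit:
{"op": "apply_moves", "data": {"commands": [[0,[-0.9,0.8,-0.9],[0,0,0]],[0,[-0.9,0.8,-0.9],[0,0,0]],[0,[-0.9,0.8,-0.9],[0,0,0]],[0,[-0.8,0.8,-0.8],[0,0,0]],[0,[-0.4,0.5,-0.5],[0,0,0]],[0,[0,0,0],[0,0,0]],[0,[0,0,0],[0,0,0]],[0,[0,0,0],[0,0,0]],[0,[0,0,0],[0,0,0]],[0,[0,0,0],[0,0,0]]]}}

```text
t: 5.2
tcp_pos: [0.5039, 0.213, 0.1751]
orientation: [-0.509, 0.485, -0.493, 0.512]
wrist_force: [0.8, 0.5, 0.9]
finger_gap: -0.0
```

Run:
```python
from plan import *
p,R=here();print(p)
rows(p,R,[((.507,.216,.165),down(.043),1)])
F=cams();im=[]
for c in F:
    x,y=np.int32(proj(F[c],[.53,.2,.1])[0]); m=F[c]["color"][max(0,y-60):max(0,y-60)+120,x-60:x+60,::-1]
    im.append(cv2.resize(m,None,fx=3.3,fy=3.3,interpolation=cv2.INTER_CUBIC))
cv2.imwrite("pics/b1.png",cv2.hconcat(im))
```

```text
[0.50390823 0.21295991 0.17507952]
[[-0.3, 1.01, 0.31], [-0.01, 0.0, 0.005]]
```

View pics/b1.png

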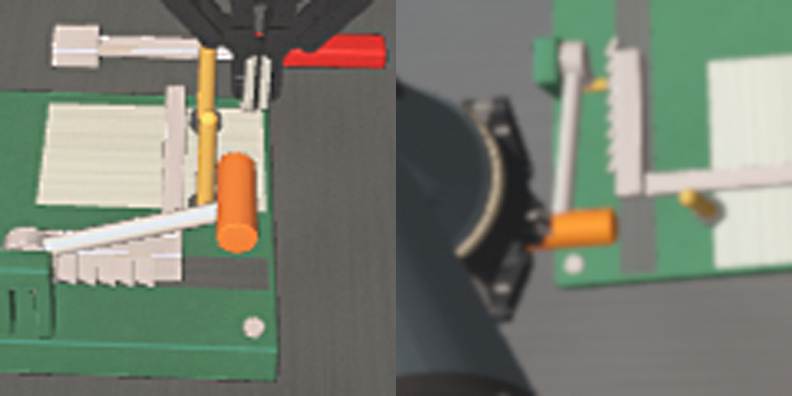

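Emit:
{"op": "apply_moves", "data": {"commands": [[0,[-0.3,1.0,0.3],[-0.01,0,0.005]],[0,[0,1.0,0],[0,0,0]],[0,[0,1.0,0],[0,0,0]],[0,[0,1.0,0],[0,0,0]],[0,[0,1.0,-0.1],[0,0,0]],[0,[0,1.0,-0.1],[0,0,0]],[0,[0,0.9,-0.1],[0,0,0]],[0,[0,0.8,0],[0,0,0]],[0,[0,0.7,0],[0,0,0]],[0,[0,0.6,0],[0,0,0]]]}}

```text
t: 6.3
tcp_pos: [0.4967, 0.216, 0.0773]
orientation: [0.515, -0.49, 0.486, -0.508]
wrist_force: [-3.0, -1.6, 10.6]
finger_gap: 0.0
```

Run:
```python
from plan import *
p,R=here();s=manip.sense();print(p,s["wrist_force"],s["joint_vel"])
```

```text
[0.49673566 0.21604976 0.07731875] [-2.98006153 -1.62479085 10.6422025 ] [-0.04110272  0.07891275  0.0451995   0.07146836  0.05922394 -0.1350394
 -0.05939481]
```

```bash
cat > look.py <<'E'
from plan import *
import sys
def look(name,X=(.53,.2,.08),w=60,k=3.3):
    F=cams();im=[]
    for c in F:
        x,y=np.int32(proj(F[c],X)[0]); y0=min(max(0,y-w),480-2*w);m=F[c]["color"][y0:y0+2*w,x-w:x+w,::-1]
        im.append(cv2.resize(m,(400,400),interpolation=cv2.INTER_CUBIC))
    cv2.imwrite("pics/"+name,cv2.hconcat(im))
if __name__=="__main__": look(sys.argv[1])
E
python3 look.py b2.png; python3 -c "
from plan import *
p,R=here();print(p,R.as_matrix().round(3),manip.sense()['wrist_force'])"
```

```text
[0.4967499  0.21601755 0.07693169] [[ 0.046 -0.011  0.999]
 [-0.999 -0.003  0.046]
 [ 0.003 -1.    -0.011]] [-4.23303789 -0.42229381  8.40078174]
```

View pics/b2.png

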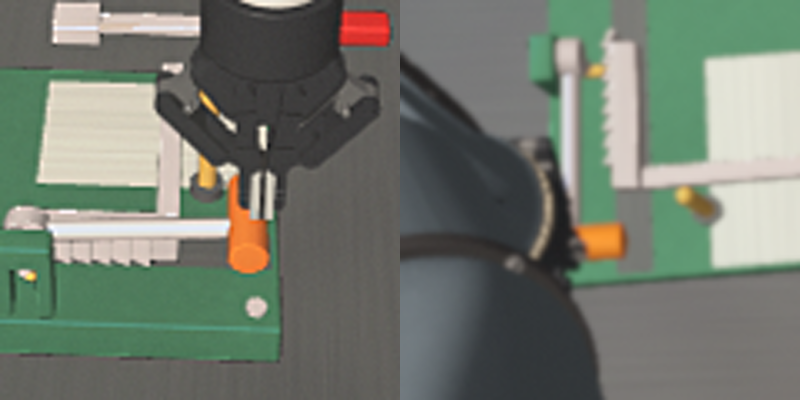

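```bash
cat > lev.py <<'E'
from look import *
def bar(th):
    a=.32-th; p=np.array([-.072+.1234-.13*np.cos(a),.122,.075+.13*np.sin(a)])
    return p
def W(p): return Rn.from_rotvec([0,0,.043]).apply(p)+[.5858,.0974,0]
def ov(name):
    f=manip.grab_frame("side");k=6
    x0,y0=230,270
    m=cv2.resize(f["color"][y0:y0+95,x0:x0+130,::-1],None,fx=k,fy=k,interpolation=cv2.INTER_CUBIC)
    for th,col in((0,(255,255,0)),(.3,(0,255,0)),(.5,(0,0,255))):
        b=bar(th);t=np.linspace(0,2*np.pi,40)
        c=np.array([W(b+[.012*np.cos(u),.03,.012*np.sin(u)]) for u in t])
        q=(proj(f,c)-[x0,y0]+.5)*k-.5;cv2.polylines(m,[np.int32(q)],True,col,1)
    cv2.imwrite("pics/"+name,m);print(manip.sense()["t"])
if __name__=="__main__": ov(sys.argv[1])
E
python3 lev.py l1.png
```

```text
6.45
```

View pics/l1.png

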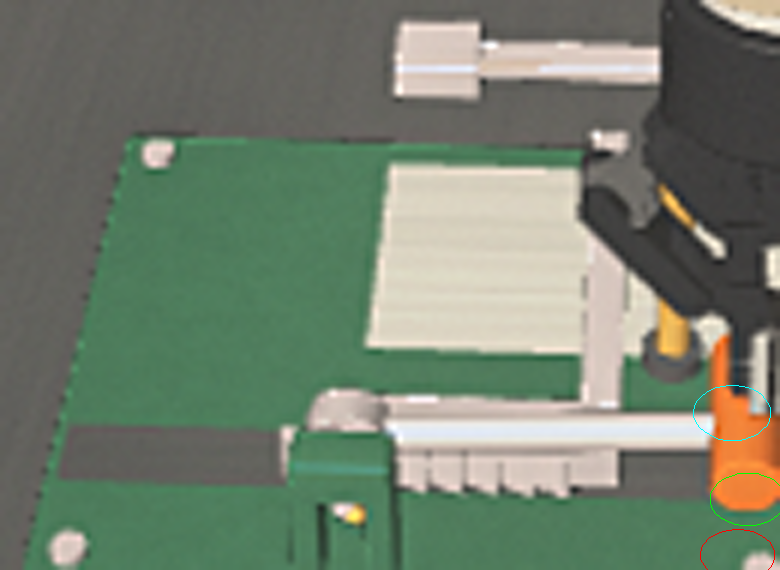

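Run:
```python
from lev import *
f=manip.grab_frame("side");p,R=here();k=8
tip=p+R.apply([0,.019,0])
x0,y0=310,275
m=cv2.resize(f["color"][y0:y0+70,x0:x0+90,::-1],None,fx=k,fy=k,interpolation=cv2.INTER_CUBIC)
for X,col in((p,(255,0,255)),(tip,(0,255,0)),(tip+[0,.011,0],(255,255,0)),(tip-[0,.011,0],(255,255,0))):
    q=(proj(f,X)[0]-[x0,y0]+.5)*k;cv2.circle(m,tuple(np.int32(q)),3,col,-1)
for th in (.2,.25,.3):
    for yy in(.03,-.03):
        b=bar(th);c=np.array([W(b+[.012*np.cos(u),yy,.012*np.sin(u)]) for u in np.linspace(0,2*np.pi,40)])
        cv2.polylines(m,[np.int32((proj(f,c)-[x0,y0]+.5)*k)],True,(255,0,0),1)
cv2.imwrite("pics/l2.png",m)
s=manip.sense();print(p,s["wrist_force"],s["finger_gap"])
```

```text
[0.49682045 0.21602079 0.07736608] [-4.48327072 -0.85783667  9.11775568] -4.9662772397911865e-05
```

View pics/l2.png

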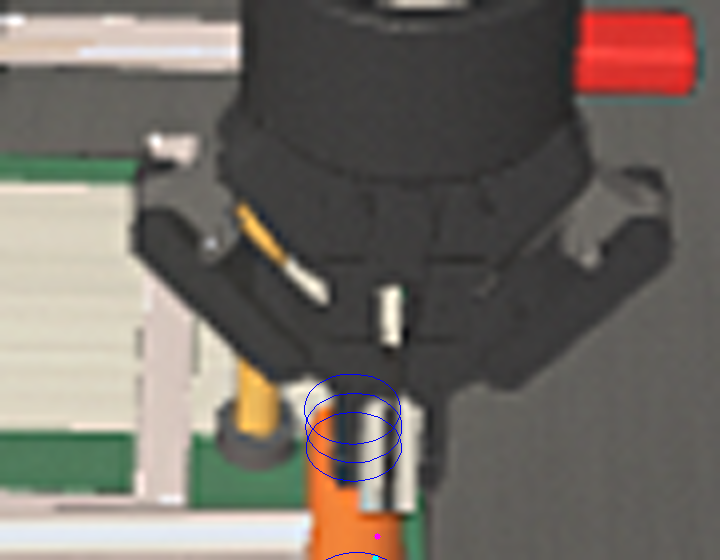

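Run:
```python
from lev import *
f=manip.grab_frame("side");p,R=here()
x,y=np.int32(proj(f,[.53,.2,.1])[0]);y0=max(0,y-60)
m=cv2.imread("pics/b1.png")
P1=np.array([.5039,.213,.1751])
for X,col in((P1,(255,0,255)),(P1-[0,0,.019],(0,255,0)),(P1-[0,0,.019]+[0,.011,0],(255,255,0)),(P1-[0,0,.019]-[0,.011,0],(255,255,0))):
    q=(proj(f,X)[0]-[x-60,y0]+.5)*3.3;print(q);cv2.circle(m,tuple(np.int32(q)),2,col,-1)
cv2.imwrite("pics/b1o.png",cv2.resize(m[:,:396],None,fx=1.5,fy=1.5))
```

```text
[250.42061771 122.82859244]
[248.85986546 148.08682271]
[248.35341648 161.38371158]
[249.35634255 135.05174729]
```

View pics/b1o.png

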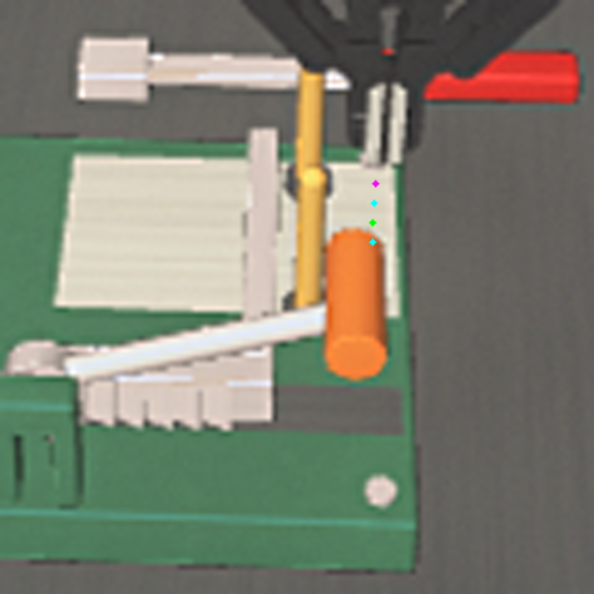

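Run:
```python
from lev import *
f=manip.grab_frame("side");g=manip.grab_frame("top")
P1=np.array([.25693846,-.6236776,.21356566])
m=cv2.imread("pics/side0.png");k=6;x0,y0=400,60
m=cv2.resize(m[y0:y0+80,x0:x0+100],None,fx=k,fy=k,interpolation=cv2.INTER_CUBIC)
for X,col in((P1,(255,0,255)),(P1-[0,0,.019],(0,255,0))):
    q=(proj(f,X)[0]-[x0,y0]+.5)*k;print(q);cv2.circle(m,tuple(np.int32(q)),3,col,-1)
cv2.imwrite("pics/s0o.png",m)
print(proj(g,P1))
```

```text
[242.64499458 385.07576482]
[237.511983   419.19642008]
[[631.27404085 407.10847651]]
```

View pics/s0o.png

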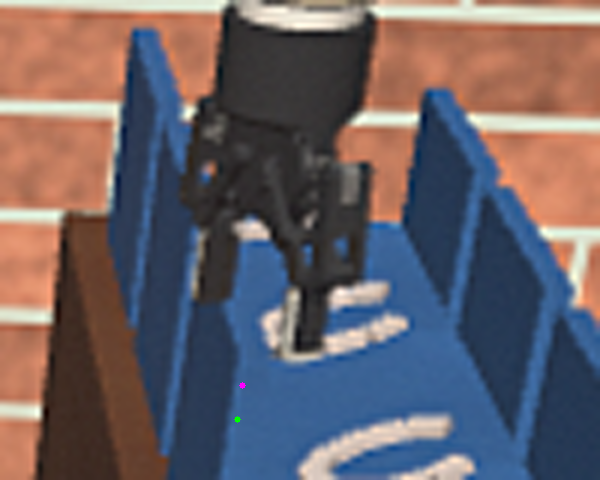

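Emit:
{"op": "apply_moves", "data": {"commands": [[0,[0,-0.1,0.3],[0,0,0]],[0,[0,-0.1,0.3],[0,0,0]],[0,[0,-0.1,0.3],[0,0,0]],[0,[0,-0.1,0.2],[0,0,0]],[0,[0,0,0],[0,0,0]],[0,[0,0,0],[0,0,0]],[0,[0,0,0],[0,0,0]],[0,[0,0,0],[0,0,0]],[0,[0,0,0],[0,0,0]],[0,[0,0,0],[0,0,0]]]}}

```text
t: 7.65
tcp_pos: [0.5011, 0.2164, 0.0801]
orientation: [0.518, -0.49, 0.485, -0.506]
wrist_force: [-1.3, -1.3, 7.1]
finger_gap: 0.0
```

```bash
cat > see.py <<'E'
from lev import *
F=cams();k=6
im=[]
for c,(x0,y0) in dict(side=(285,265),top=(160,235)).items():
    m=F[c]["color"][y0:y0+90,x0:x0+65,::-1];im.append(cv2.resize(m,None,fx=k,fy=k,interpolation=cv2.INTER_CUBIC))
cv2.imwrite("pics/"+sys.argv[1],cv2.hconcat(im))
s=manip.sense();print(s["t"],s["tcp_pos"],s["wrist_force"])
E
python3 see.py c1.png
```

```text
7.75 [0.50109024 0.21637382 0.0801784 ] [-0.85123666 -0.79698029  6.97734934]
```

View pics/c1.png

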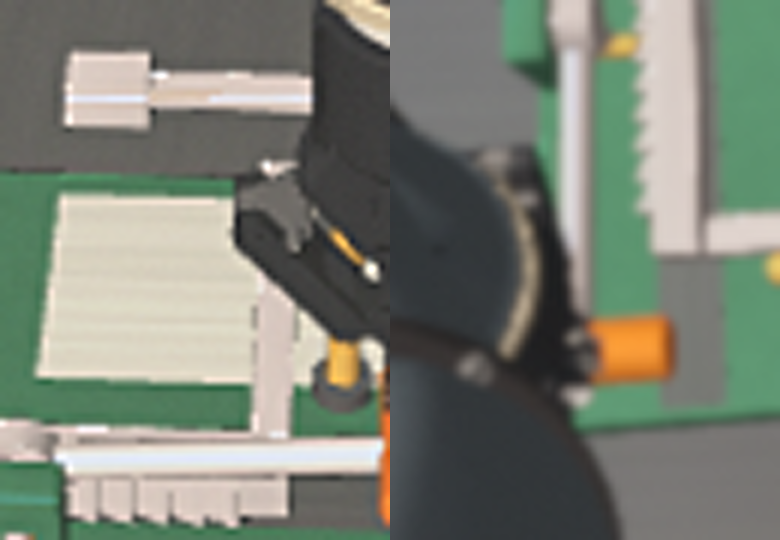

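Emit:
{"op": "apply_moves", "data": {"commands": [[0,[0,0.4,0],[0.005,0,-0.003]],[0,[0,0.5,0.1],[0.005,0,-0.003]],[0,[0,0.5,0.1],[0,0,0]],[0,[0,0.5,0.1],[0,0,0]],[0,[0,0.5,0.1],[0,0,0]],[0,[0,0.4,0.1],[0,0,0]],[0,[0,0,0],[0,0,0]],[0,[0,0,0],[0,0,0]],[0,[0,0,0],[0,0,0]],[0,[0,0,0],[0,0,0]]]}}

```text
t: 8.75
tcp_pos: [0.4996, 0.2162, 0.0517]
orientation: [0.52, -0.485, 0.488, -0.506]
wrist_force: [-1.3, -1.5, 8.4]
finger_gap: -0.0001
```

```bash
sed -i 's/(285,265),top/(300,275),top/' see.py; python3 see.py c2.png
```

```text
8.85 [0.49955431 0.21616042 0.05176697] [-2.03942137 -0.65729764  8.66708406]
```

View pics/c2.png

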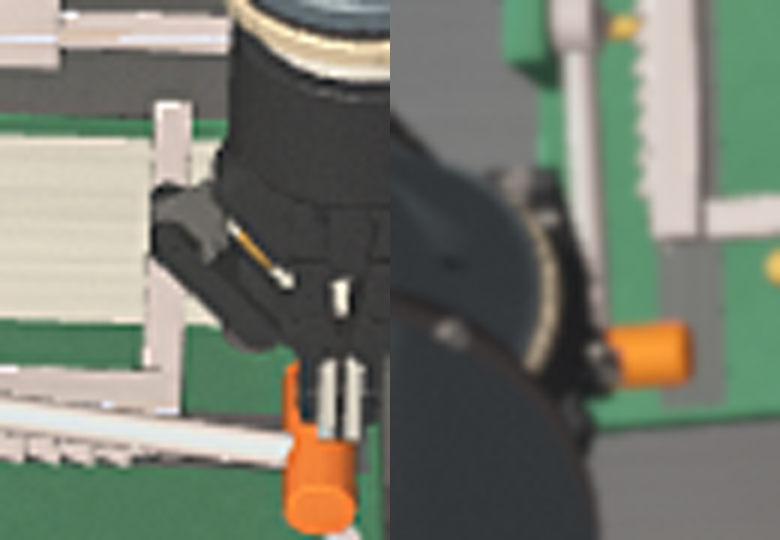

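Emit:
{"op": "apply_moves", "data": {"commands": [[0,[0,0.3,0.2],[0,0,0]],[0,[0,0.3,0.2],[0,0,0]],[0,[0,0.3,0.1],[0,0,0]],[0,[0,0.3,0.1],[0,0,0]],[0,[0,0,0],[0,0,0]],[0,[0,0,0],[0,0,0]],[0,[0,0,0],[0,0,0]],[0,[0,0,0],[0,0,0]],[0,[0,0,0],[0,0,0]],[0,[0,0,0],[0,0,0]]]}}

```text
t: 9.85
tcp_pos: [0.5005, 0.2161, 0.0493]
orientation: [0.521, -0.482, 0.49, -0.507]
wrist_force: [-0.8, -1.6, 7.9]
finger_gap: -0.0001
```

```bash
python3 lev.py l3.png; python3 see.py c3.png
```

```text
9.9
10.0 [0.50048086 0.21613352 0.04924882] [-1.17621416 -1.50193213  8.2107907 ]
```

View pics/l3.png

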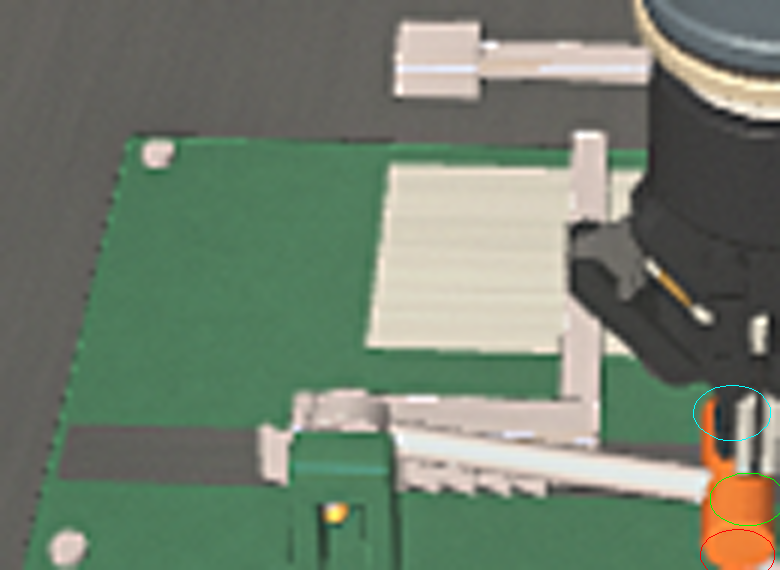

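View pics/c3.png

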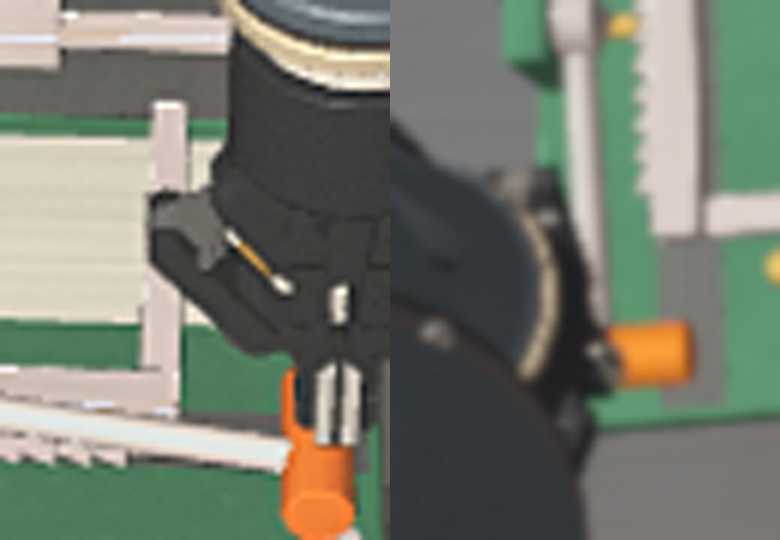

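Emit:
{"op": "apply_moves", "data": {"commands": [[0,[0,0.3,0.1],[0,0,0]],[0,[0,0.4,0.1],[0,0,0]],[0,[0,0.4,0],[0,0,0]],[0,[0,0.4,0],[0,0,0]],[0,[0,0.4,0],[0,0,0]],[0,[0,0.4,0],[0,0,0]],[0,[0,0.4,0],[0,0,0]],[0,[0,0.4,0],[0,0,0]],[0,[0,0.4,0],[0,0,0]],[0,[0,0.4,0],[0,0,0]]]}}

```text
t: 11.0
tcp_pos: [0.5017, 0.2162, 0.0457]
orientation: [0.515, -0.473, 0.499, -0.512]
wrist_force: [-17.0, -7.8, 60.8]
finger_gap: -0.0003
```

```bash
python3 see.py c4.png
```

```text
11.1 [0.50174493 0.2161423  0.04572172] [-15.44620335  -7.80870301  61.09399751]
```

View pics/c4.png

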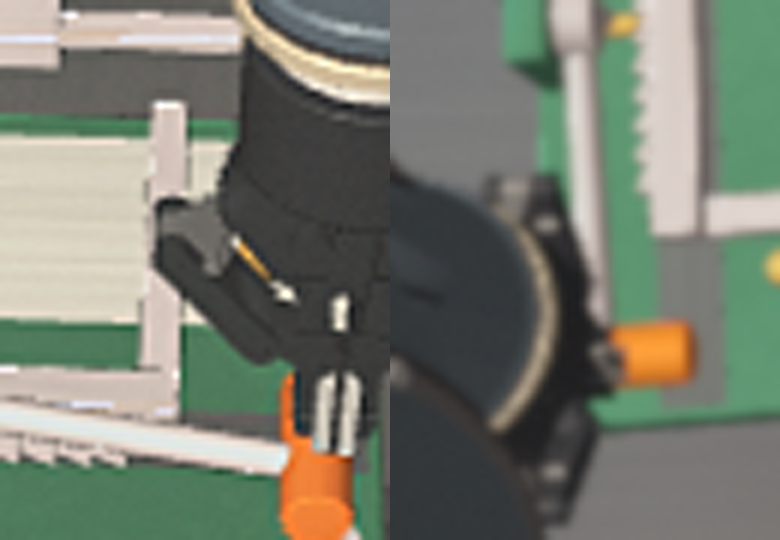

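Run:
```python
from plan import *
p,R=here();print(p,R.as_matrix().round(3))
rows(p,R,[((.502,.216,.13),down(.043),1)])
```

```text
[0.50174493 0.2161423  0.04572172] [[ 0.056  0.024  0.998]
 [-0.998 -0.028  0.056]
 [ 0.03  -0.999  0.022]]
[[0.27, -8.42, 0.21], [-0.022, 0.013, 0.03]]
```

Emit:
{"op": "apply_moves", "data": {"commands": [[0,[0.1,-0.8,0.1],[-0.01,0.005,0.015]],[0,[0.1,-1.5,0.1],[-0.01,0.005,0.015]],[0,[0,-1.7,0],[0,0,0]],[0,[0,-1.7,0],[0,0,0]],[0,[0,-1.7,0],[0,0,0]],[0,[0,-1.0,0],[0,0,0]],[0,[0,0,0],[0,0,0]],[0,[0,0,0],[0,0,0]],[0,[0,0,0],[0,0,0]],[0,[0,0,0],[0,0,0]]]}}

```text
t: 12.1
tcp_pos: [0.501, 0.2153, 0.1305]
orientation: [-0.511, 0.488, -0.488, 0.513]
wrist_force: [0.1, -0.6, 0.4]
finger_gap: 0.0
```

```bash
python3 lev.py l4.png; python3 see.py c5.png
python3 - <<'E'
from plan import *
p,R=here();print(p,R.as_matrix().round(3))
rows(p,R,[((.506,.217,.128),down(.043),1)])
E
```

```text
12.15
12.25 [0.50111245 0.21536799 0.13072843] [-0.51117148  0.13080165 -0.66765353]
[0.50111245 0.21536799 0.13072843] [[ 0.049  0.002  0.999]
 [-0.999  0.002  0.049]
 [-0.002 -1.     0.002]]
[[-0.14, 0.27, 0.5], [-0.002, 0.006, -0.002]]
```

View pics/l4.png

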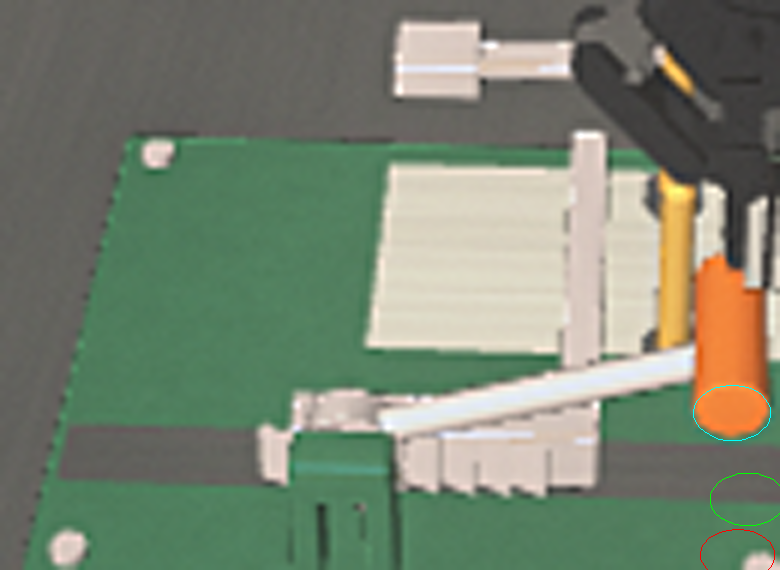

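Emit:
{"op": "apply_moves", "data": {"commands": [[0,[-0.1,0.9,0.5],[0,0,0]],[0,[0,0.9,0],[0,0,0]],[0,[0,0.9,-0.1],[0,0,0]],[0,[0,0.9,-0.1],[0,0,0]],[0,[0,0.9,-0.1],[0,0,0]],[0,[0,0.9,0],[0,0,0]],[0,[0,0.9,0],[0,0,0]],[0,[0,0.9,0.1],[0,0,0]],[0,[0,0.5,0.1],[0,0,0]],[0,[0,0.3,0.1],[0,0,0]]]}}

```text
t: 13.25
tcp_pos: [0.4982, 0.2168, 0.0454]
orientation: [0.516, -0.488, 0.485, -0.51]
wrist_force: [-12.8, -6.9, 57.6]
finger_gap: -0.0002
```

Emit:
{"op": "apply_moves", "data": {"commands": [[0,[0,0,0],[0,0,0]],[0,[0,-0.8,0.1],[0,0,0]],[0,[0,-1.6,0.2],[0,0,0]],[0,[0,-1.7,0.2],[0,0,0]],[0,[0,-1.7,0.2],[0,0,0]],[0,[0,-1.7,0.2],[0,0,0]],[0,[0,-1.0,0],[0,0,0]],[0,[0,0,0],[0,0,0]],[0,[0,0,0],[0,0,0]],[0,[0,0,0],[0,0,0]]]}}

```text
t: 14.25
tcp_pos: [0.5041, 0.2168, 0.1271]
orientation: [0.519, -0.489, 0.484, -0.507]
wrist_force: [0.1, 0.3, 0.5]
finger_gap: -0.0002
```

```bash
python3 lev.py l5.png
python3 - <<'E'
from plan import *
p,R=here();print(p,R.as_matrix().round(3))
rows(p,R,[((.507,.216,.128),down(.043),1)])
E
```

```text
14.3
[0.50396589 0.21671364 0.12698455] [[ 0.054 -0.017  0.998]
 [-0.999 -0.007  0.054]
 [ 0.007 -1.    -0.018]]
[[0.09, -0.11, 0.3], [0.018, 0.011, 0.007]]
```

View pics/l5.png

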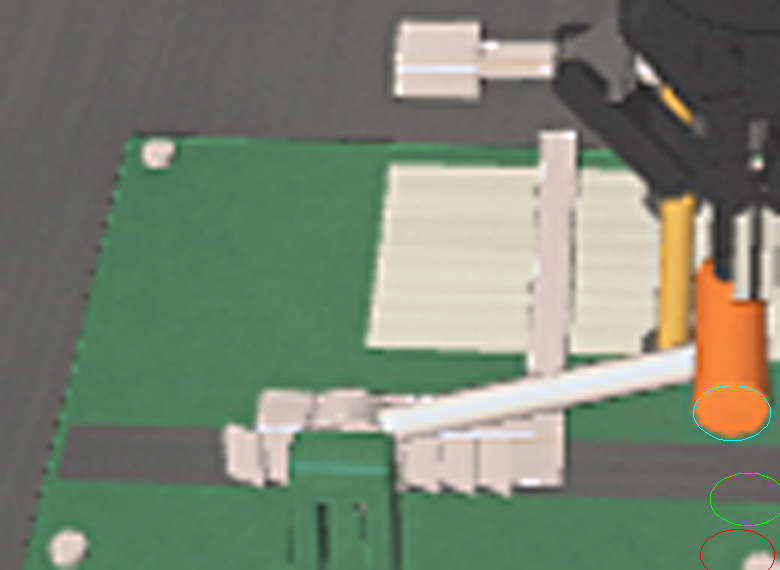

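Emit:
{"op": "apply_moves", "data": {"commands": [[0,[0,0.4,0.4],[0.015,0.01,0.005]],[0,[0,0.9,0],[0,0,0]],[0,[0,0.9,0],[0,0,0]],[0,[0,0.9,0],[0,0,0]],[0,[0,0.9,0],[0,0,0]],[0,[0,0.9,0],[0,0,0]],[0,[0,0.9,0],[0,0,0]],[0,[0,0.9,0.1],[0,0,0]],[0,[0,0.6,0.1],[0,0,0]],[0,[0,0.3,0.1],[0,0,0]]]}}

```text
t: 15.3
tcp_pos: [0.5001, 0.2167, 0.0456]
orientation: [0.517, -0.49, 0.486, -0.506]
wrist_force: [-15.6, -7.5, 68.5]
finger_gap: 0.0
```

Emit:
{"op": "apply_moves", "data": {"commands": [[0,[0,0,0],[0,0,0]],[0,[0,-0.8,0.1],[0,0,0]],[0,[0,-1.6,0.2],[0,0,0]],[0,[0,-1.7,0.2],[0,0,0]],[0,[0,-1.7,0.2],[0,0,0]],[0,[0,-1.7,0.2],[0,0,0]],[0,[0,-1.0,0],[0,0,0]],[0,[0,0,0],[0,0,0]],[0,[0,0,0],[0,0,0]],[0,[0,0,0],[0,0,0]]]}}

```text
t: 16.3
tcp_pos: [0.5063, 0.2166, 0.1275]
orientation: [0.52, -0.49, 0.485, -0.504]
wrist_force: [0.3, 0.4, 0.2]
finger_gap: 0.0002
```

```bash
python3 lev.py l6.png
python3 - <<'E'
from plan import *
p,R=here();print(p,R.as_matrix().round(3))
rows(p,R,[((.507,.216,.128),down(.043),1)])
E
```

```text
16.35
[0.50617486 0.21656077 0.12732688] [[ 0.049 -0.022  0.999]
 [-0.999 -0.012  0.048]
 [ 0.01  -1.    -0.023]]
[[0.06, -0.07, 0.08], [0.023, 0.006, 0.011]]
```

View pics/l6.png

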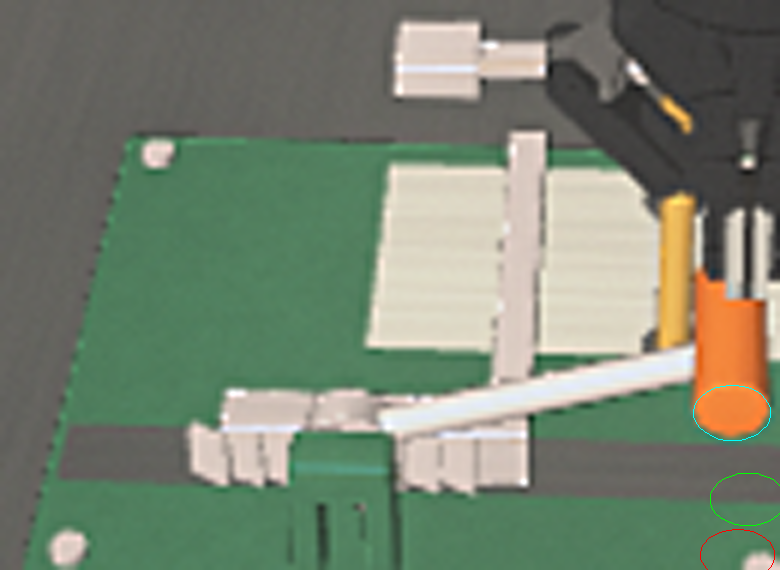

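Three strokes are in: the lever is fully up, and the stop shows an equal step each time (face at about 600, 565 and 530 px). Now the fourth.

Emit:
{"op": "apply_moves", "data": {"commands": [[0,[0,0.4,0.2],[0.02,0.005,0.01]],[0,[0,0.9,0],[0,0,0]],[0,[0,0.9,0],[0,0,0]],[0,[0,0.9,0],[0,0,0]],[0,[0,0.9,0],[0,0,0]],[0,[0,0.9,0],[0,0,0]],[0,[0,0.9,0],[0,0,0]],[0,[0,0.9,0.1],[0,0,0]],[0,[0,0.6,0.1],[0,0,0]],[0,[0,0.3,0.1],[0,0,0]]]}}

```text
t: 17.35
tcp_pos: [0.4994, 0.2163, 0.0457]
orientation: [0.52, -0.491, 0.484, -0.505]
wrist_force: [-13.9, -7.4, 63.4]
finger_gap: -0.0001
```

Emit:
{"op": "apply_moves", "data": {"commands": [[0,[0,0,0],[0,0,0]],[0,[0,-0.8,0.1],[0,0,0]],[0,[0,-1.6,0.2],[0,0,0]],[0,[0,-1.7,0.2],[0,0,0]],[0,[0,-1.7,0.2],[0,0,0]],[0,[0,-1.7,0.2],[0,0,0]],[0,[0,-1.7,0],[0,0,0]],[0,[0,-2.0,0],[0,0,0]],[0,[0,-2.0,0],[0,0,0]],[0,[0,-2.0,0],[0,0,0]]]}}

```text
t: 18.35
tcp_pos: [0.5075, 0.2175, 0.1937]
orientation: [0.527, -0.492, 0.481, -0.499]
wrist_force: [0.2, 0.5, -0.6]
finger_gap: 0.0001
```

```bash
python3 lev.py l7.png
python3 - <<'E'
from plan import *
p,R=here();print(p,R.as_matrix().round(3))
E
```

```text
18.4
[0.50884898 0.21840879 0.19682157] [[ 0.053 -0.035  0.998]
 [-0.998 -0.017  0.052]
 [ 0.015 -0.999 -0.036]]
```

View pics/l7.png

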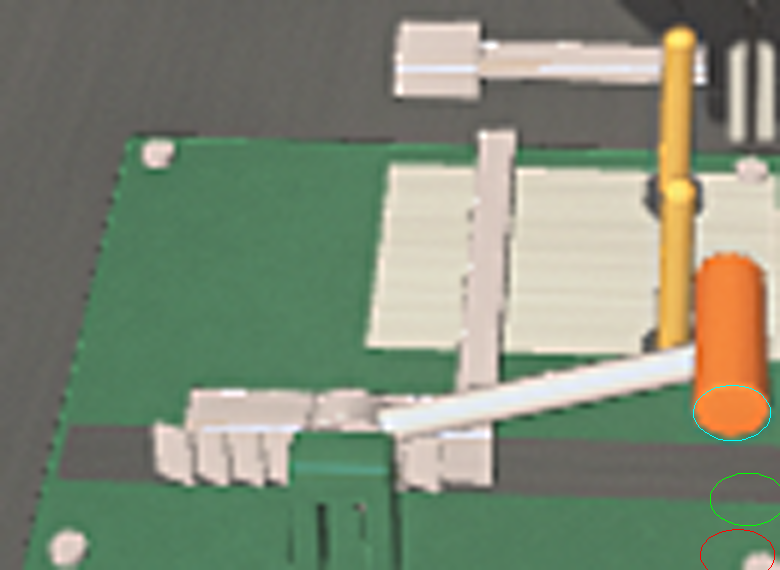

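Run:
```python
from plan import *
p,R=here()
rows(p,R,[((.505,-.0,.235),down(-.01),5),((.502,-.234,.235),down(-.075),6)])
```

```text
[[4.37, -0.69, -0.33], [0.007, 0.013, 0.003]]
[[4.37, -0.7, -0.27], [0.007, 0.013, 0.003]]
[[4.37, -0.72, -0.21], [0.007, 0.013, 0.003]]
[[4.37, -0.73, -0.15], [0.007, 0.013, 0.003]]
[[4.37, -0.75, -0.09], [0.007, 0.013, 0.003]]
[[3.9, 0.0, -0.01], [0.0, 0.011, 0.0]]
[[3.9, 0.0, 0.03], [0.0, 0.011, 0.0]]
[[3.9, 0.0, 0.07], [0.0, 0.011, 0.0]]
[[3.9, 0.0, 0.12], [0.0, 0.011, 0.0]]
[[3.9, 0.0, 0.16], [0.0, 0.011, 0.0]]
[[3.9, 0.0, 0.2], [0.0, 0.011, 0.0]]
```

Emit:
{"op": "apply_moves", "data": {"commands": [[0,[2.0,-0.8,-0.2],[0.007,0.013,0.003]],[0,[3.5,-0.8,-0.2],[0.007,0.013,0.003]],[1,[4.5,-0.7,-0.2],[0.007,0.013,0.003]],[1,[4.5,-0.5,-0.2],[0.007,0.013,0.003]],[1,[4.5,-0.5,-0.1],[0.007,0.013,0.003]],[1,[4.5,0,0],[0,0.011,0]],[1,[4.5,0,0],[0,0.011,0]],[1,[4.5,0,0.1],[0,0.011,0]],[1,[4.5,0,0.1],[0,0.011,0]],[1,[4.0,0,0.2],[0,0.011,0]]]}}

```text
t: 19.4
tcp_pos: [0.5017, -0.1986, 0.2247]
orientation: [-0.487, 0.517, -0.512, 0.484]
wrist_force: [0.6, 0.3, -0.5]
finger_gap: 0.0856
```

Run:
```python
from plan import *
p,R=here();print(p,R.as_matrix().round(3))
rows(p,R,[((.502,-.234,.225),down(-.075),2)])
```

```text
[ 0.50169545 -0.19861151  0.22467527] [[-0.057 -0.008  0.998]
 [-0.998  0.003 -0.057]
 [-0.002 -1.    -0.008]]
[[1.77, -0.02, 0.12], [0.004, 0.009, -0.001]]
[[1.76, -0.02, 0.13], [0.004, 0.009, -0.001]]
```

Emit:
{"op": "apply_moves", "data": {"commands": [[1,[1.6,0,0.1],[0.005,0.01,0]],[1,[1.2,0,0.1],[0.005,0.008,0]],[1,[0.4,0,0],[0,0,0]],[1,[0,0,0],[0,0,0]],[1,[0,0,0],[0,0,0]],[1,[0,0,0],[0,0,0]],[1,[0,0,0],[0,0,0]],[1,[0,0,0],[0,0,0]],[1,[0,0,0],[0,0,0]],[1,[0,0,0],[0,0,0]]]}}

```text
t: 20.4
tcp_pos: [0.5013, -0.2309, 0.2216]
orientation: [-0.48, 0.52, -0.517, 0.482]
wrist_force: [-0.5, 0.4, -0.2]
finger_gap: 0.0856
```

```bash
cat > see2.py <<'E'
from padfit import *
from plan import *
import sys
F=cams();p,R=here();print(manip.sense()["t"],p,manip.sense()["wrist_force"]);im=[];k=5
print(R.as_matrix().round(3))
for c in F:
    x,y=np.int32(proj(F[c],[.51,-.23,.13])[0]);x0,y0=x-40,y-55
    m=cv2.resize(F[c]["color"][y0:y0+100,x0:x0+80,::-1],None,fx=k,fy=k,interpolation=cv2.INTER_CUBIC)
    for X,col in((p,(255,0,255)),(p+R.apply([0,-.018,0]),(0,255,0)),(p+R.apply([0,-.037,0]),(255,255,0))):
        q=(proj(F[c],X)[0]-[x0,y0]+.5)*k;cv2.circle(m,tuple(np.int32(q)),3,col,-1)
    im.append(m)
cv2.imwrite("pics/"+sys.argv[1],cv2.hconcat(im))
E
python3 see2.py d1.png
```

```text
20.5 [ 0.5013 -0.231   0.2216] [ 0.1642 -0.7412 -0.3953]
[[-0.075 -0.001  0.997]
 [-0.997  0.004 -0.075]
 [-0.004 -1.    -0.002]]
```

View pics/d1.png

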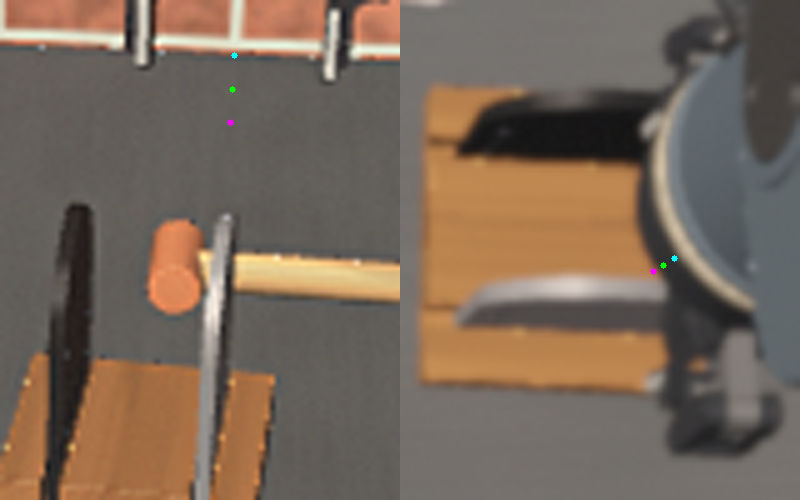

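Emit:
{"op": "apply_moves", "data": {"commands": [[1,[0.1,1.5,0.1],[0,0,0]],[1,[0.1,2.0,0],[0,0,0]],[1,[0.1,2.0,0],[0,0,0]],[1,[0,2.0,0],[0,0,0]],[1,[0,1.5,0],[0,0,0]],[1,[0,1.0,0],[0,0,0]],[1,[0,0.5,0],[0,0,0]],[1,[0,0,0],[0,0,0]],[1,[0,0,0],[0,0,0]],[1,[0,0,0],[0,0,0]]]}}

```text
t: 21.5
tcp_pos: [0.5038, -0.2353, 0.115]
orientation: [0.479, -0.519, 0.519, -0.482]
wrist_force: [-0.1, 0.3, 0.4]
finger_gap: 0.0852
```

```bash
python3 see2.py d2.png
```

```text
21.6 [ 0.5038 -0.2353  0.115 ] [-0.1838 -0.8041 -0.249 ]
[[-0.077  0.003  0.997]
 [-0.997  0.002 -0.077]
 [-0.002 -1.     0.003]]
```

View pics/d2.png

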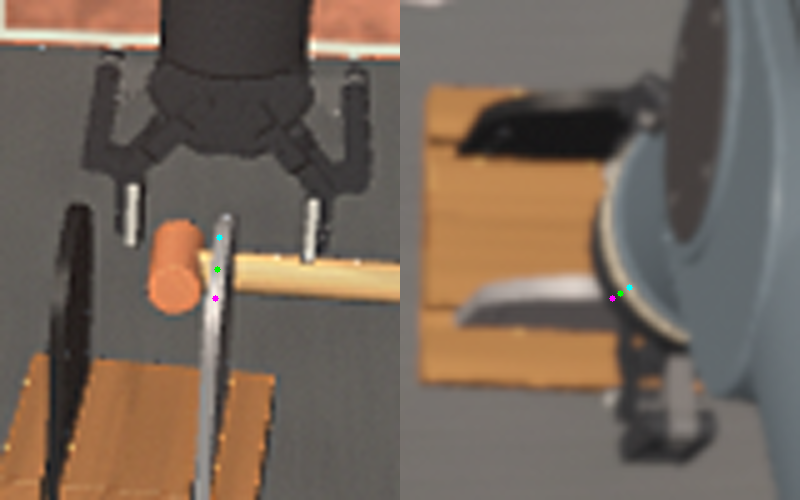

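Emit:
{"op": "apply_moves", "data": {"commands": [[1,[0,0.5,-0.1],[0,0,0]],[1,[0,0.3,0],[0,0,0]],[0,[0,0,0],[0,0,0]],[0,[0,0,0],[0,0,0]],[0,[0,0,0],[0,0,0]],[0,[0,0,0],[0,0,0]],[0,[0,0,0],[0,0,0]],[0,[0,0,0],[0,0,0]],[0,[0,0,0],[0,0,0]],[0,[0,0,0],[0,0,0]]], "squeeze": 50}}

```text
t: 22.6
tcp_pos: [0.5032, -0.2354, 0.1072]
orientation: [0.479, -0.518, 0.52, -0.482]
wrist_force: [0.1, -0.1, -0.2]
finger_gap: 0.0072
```

```bash
python3 see2.py d3.png; python3 -c "
from h import *
print(manip.sense())"
```

```text
22.7 [ 0.5032 -0.2354  0.1072] [-0.0853  0.2609 -0.1407]
[[-0.077  0.005  0.997]
 [-0.997  0.001 -0.077]
 [-0.002 -1.     0.004]]
{'t': 22.7, 'joints': array([ 0.5578398 ,  0.52905515, -0.30193892,  1.88505868,  0.2167327 ,
        0.75525024,  0.06004939]), 'joint_vel': array([-0.00094913,  0.00020283, -0.00032903,  0.00021483, -0.0002819 ,
        0.00095212, -0.00261149]), 'joint_efforts': array([-2.77858571e-02, -6.52974486e+01, -2.94927545e+00, -2.13205576e+01,
       -7.87114666e-03, -2.91505043e-02,  5.78279232e-04]), 'tcp_pos': array([ 0.50315105, -0.23539673,  0.10718883]), 'orientation': array([ 0.47891984, -0.51809654,  0.51952741, -0.48197826]), 'wrist_force': array([-0.08529861,  0.2608717 , -0.14069917]), 'ft_torque': array([-0.02683365,  0.00985469,  0.00369397]), 'finger_gap': 0.007423461011941678}
```

View pics/d3.png

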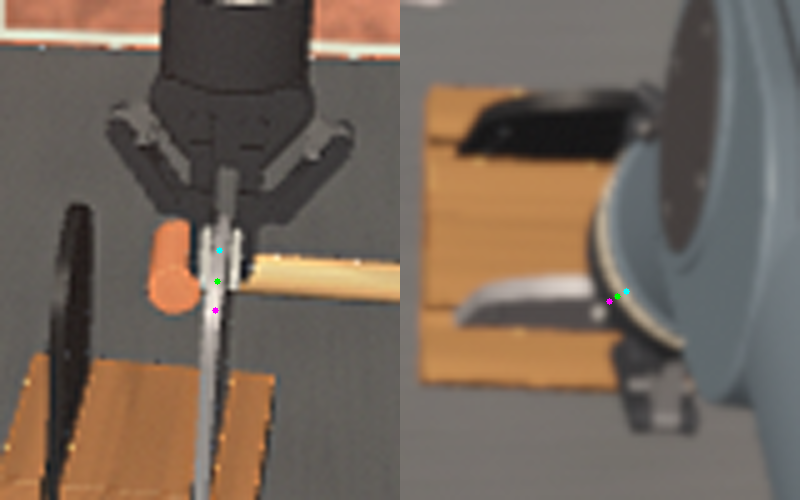

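Emit:
{"op": "apply_moves", "data": {"commands": [[0,[0,-0.5,0],[0,0,0]],[0,[0,-0.8,0],[0,0,0]],[0,[0,-1.2,0],[0,0,0]],[0,[0,-1.8,0],[0,0,0]],[0,[0,-2.2,0],[0,0,0]],[0,[0,-2.5,0],[0,0,0]],[0,[0,-2.5,0],[0,0,0]],[0,[0,-1.5,0],[0,0,0]],[0,[0,-0.5,0],[0,0,0]],[0,[0,0,0],[0,0,0]]]}}

```text
t: 23.7
tcp_pos: [0.5022, -0.2349, 0.2548]
orientation: [0.478, -0.517, 0.52, -0.483]
wrist_force: [-0.9, -0.7, -2.3]
finger_gap: 0.0075
```

```bash
sed 's/-.23,.13/-.23,.17/' see2.py > see3.py; python3 see3.py d4.png;  python3 -c "
from h import *
print(manip.sense()['finger_gap'])
for c in('side','top'):
    r=manip.outline_of(c,'pad')
    for q in r[:1]: print(c,q['confidence'],q['box']);np.save('ol2_%s.npy'%c,q['pixels'])
"
```

```text
23.8 [ 0.5018 -0.2348  0.2535] [ 0.6813  0.1365 -1.7661]
[[-0.076  0.006  0.997]
 [-0.997  0.001 -0.076]
 [-0.002 -1.     0.006]]
0.007252625824975411
side 0.72 [353.8, 141.6, 366.9, 204.6]
top 0.72 [376.0, 271.6, 408.9, 287.6]
```

View pics/d4.png

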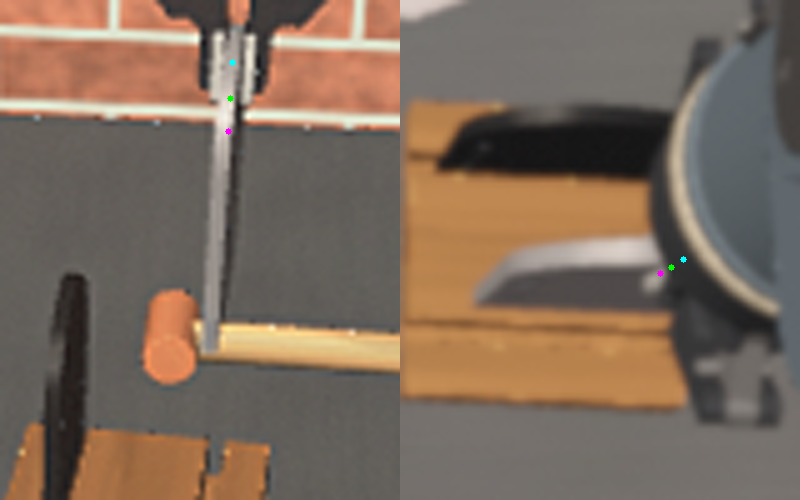

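```bash
cat > tgt.py <<'E'
from plan import *
YAW=.0429; O=np.array([.5858,.0974,0])
RW=Rn.from_rotvec([0,0,YAW])
H=.0972   # reported TCP to heel along pad
def pose(heel,tilt,dyaw=0,dx=0,H=H):
    """heel: pad origin in rest frame; tilt rad; dx: pad centre offset along tool x"""
    c,s=np.cos(tilt),np.sin(tilt)
    px=np.array([c,0,s]);pz=np.array([-s,0,c]);py=np.cross(pz,px)
    M=np.c_[-py,-pz,px]
    R=RW*Rn.from_rotvec([0,0,dyaw])*Rn.from_matrix(M)
    h=RW.apply(np.array(heel))+O
    return h-R.apply([dx,H,0]),R
def pad_from_tcp(p,R,dx=0,H=H):
    return p+R.apply([dx,H,0])
E
python3 - <<'E'
from tgt import *
p,R=here();print(p)
a,A=pose([0,0,.15],0);b,B=pose([.0,0,.125],.54);print(a,b,A.as_matrix().round(2))
rows(p,R,[(a,A,9)])
E
```

```text
[ 0.50144601 -0.23471806  0.25268378]
[0.5858 0.0974 0.2472] [0.53587196 0.09525677 0.20836928] [[ 0.04  0.    1.  ]
 [-1.    0.    0.04]
 [ 0.   -1.    0.  ]]
[[-3.75, 0.07, 0.65], [-0.0, -0.013, -0.0]]
[[-3.74, 0.07, 0.7], [-0.0, -0.013, -0.0]]
[[-3.73, 0.07, 0.75], [-0.0, -0.013, -0.0]]
[[-3.72, 0.07, 0.8], [-0.0, -0.013, -0.0]]
[[-3.71, 0.07, 0.85], [-0.0, -0.013, -0.0]]
[[-3.7, 0.07, 0.9], [-0.0, -0.013, -0.0]]
[[-3.69, 0.07, 0.95], [-0.0, -0.013, -0.0]]
[[-3.67, 0.06, 1.0], [-0.0, -0.013, -0.0]]
[[-3.66, 0.06, 1.05], [-0.0, -0.013, -0.0]]
```

Emit:
{"op": "apply_moves", "data": {"commands": [[0,[-2.0,-0.2,0.2],[0,-0.012,0]],[0,[-3.5,-0.2,0.4],[0,-0.012,0]],[0,[-4.0,0,0.8],[0,-0.012,0]],[0,[-4.0,0,0.9],[0,-0.012,0]],[0,[-4.0,0,0.9],[0,-0.012,0]],[0,[-4.0,0,1.0],[0,-0.012,0]],[0,[-4.0,0,1.0],[0,-0.012,0]],[0,[-3.5,0,1.0],[0,-0.012,0]],[0,[-2.0,0,0.8],[0,-0.012,0]],[0,[-1.0,0,0.5],[0,-0.01,0]]]}}

```text
t: 24.9
tcp_pos: [0.5817, 0.1016, 0.2498]
orientation: [0.513, -0.492, 0.484, -0.511]
wrist_force: [0.1, 0.5, -1.6]
finger_gap: 0.0072
```

Run:
```python
from tgt import *
p,R=here();print(p,pad_from_tcp(p,R))
b,B=pose([.0,0,.125],.54)
rows(p,R,[(b,B,9)])
```

```text
[0.58172393 0.10163651 0.24980516] [0.58077487 0.1022322  0.15261162]
[[0.05, 0.46, -0.51], [0.061, 0.0, -0.001]]
[[0.05, 0.43, -0.54], [0.061, 0.0, -0.001]]
[[0.05, 0.4, -0.56], [0.061, 0.0, -0.001]]
[[0.05, 0.36, -0.58], [0.061, 0.0, -0.001]]
[[0.05, 0.33, -0.61], [0.061, 0.0, -0.001]]
[[0.05, 0.29, -0.62], [0.061, 0.0, -0.001]]
[[0.05, 0.25, -0.64], [0.061, 0.0, -0.001]]
[[0.05, 0.21, -0.65], [0.061, 0.0, -0.001]]
[[0.05, 0.17, -0.67], [0.061, 0.0, -0.001]]
```

Emit:
{"op": "apply_moves", "data": {"commands": [[0,[0.1,0.2,-0.4],[0.05,0,0]],[0,[0.1,0.3,-0.5],[0.06,0,0]],[0,[0.1,0.3,-0.6],[0.06,0,0]],[0,[0.1,0.3,-0.6],[0.06,0,0]],[0,[0,0.2,-0.6],[0.06,0,0]],[0,[0,0.2,-0.6],[0.06,0,0]],[0,[0,0.1,-0.6],[0.06,0,0]],[0,[0,0,-0.6],[0.06,0,0]],[0,[0,0,-0.6],[0.04,0,0]],[0,[0,0,0],[0,0,0]]]}}

```text
t: 25.9
tcp_pos: [0.528, 0.0949, 0.2152]
orientation: [-0.365, 0.352, -0.592, 0.627]
wrist_force: [0.2, 0.7, -0.9]
finger_gap: 0.0076
```

```bash
cat > see4.py <<'E'
from tgt import *
from padfit import PP
import sys
def padframe(p,R,dx=0,H=H):
    M=R.as_matrix();return np.c_[M[:,2],-M[:,0],-M[:,1]],p+R.apply([dx,H,0])
F=cams();p,R=here();s=manip.sense();im=[];k=4
M,o=padframe(p,R)
loc=RW.inv().apply(o-O);print(s["t"],"tcp",p,"gap",s["finger_gap"],"wf",s["wrist_force"])
print("heel rest mm",(loc*1e3).round(1),"tilt",np.degrees(np.arctan2(-M[0,2],M[2,2])).round(2),"padx yaw-rest",(np.degrees(np.arctan2(M[1,0],M[0,0])-YAW)).round(2),"roll",np.degrees(M[2,1]).round(2))
print("joints",s["joints"].round(2))
C=eval(sys.argv[2]) if len(sys.argv)>2 else [.56,.1,.12]
for c in F:
    x,y=np.int32(proj(F[c],C)[0]);x0,y0=x-48,y-70
    m=cv2.resize(F[c]["color"][y0:y0+140,x0:x0+98,::-1],None,fx=k,fy=k,interpolation=cv2.INTER_CUBIC)
    cv2.imwrite("pics/raw_%s_"%c+sys.argv[1],m)
    n=len(PP)//2
    for q,col in((PP[:n],(0,0,255)),(PP[n:],(0,255,255))):
        cv2.polylines(m,[np.int32((proj(F[c],q@M.T+o)-[x0,y0]+.5)*k)],True,col,1)
    im.append(m)
cv2.imwrite("pics/"+sys.argv[1],cv2.hconcat(im))
E
python3 see4.py e1.png "[.56,.1,.19]"
```

```text
26.0 tcp [0.5303 0.0955 0.2164] gap 0.007239851197606973 wf [ 0.7715  0.1548 -0.5423]
heel rest mm [ -8.2   1.8 131.5] tilt 29.05 padx yaw-rest 0.18 roll 0.57
joints [-0.19  0.18 -0.21  2.26  0.72  0.29 -0.99]
```

View pics/e1.png

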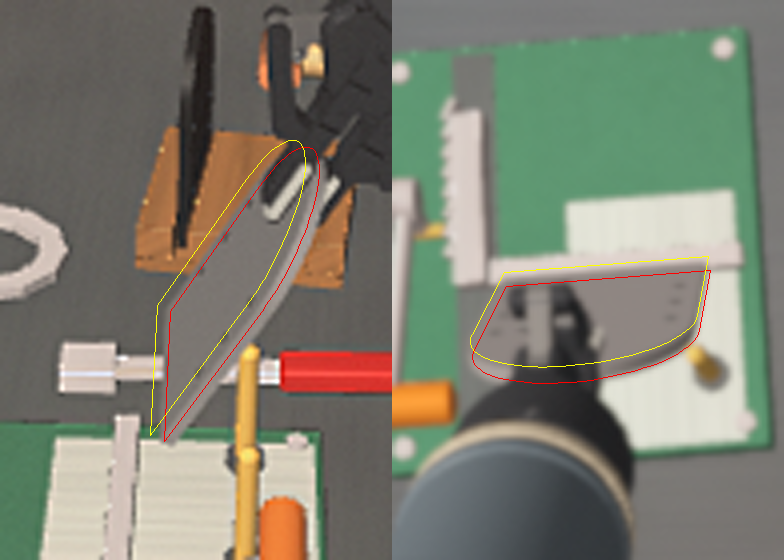

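Run:
```python
import cv2
a=cv2.imread("pics/raw_side_e1.png")[100:480,120:372];b=cv2.imread("pics/raw_top_e1.png")[230:400,40:360]
cv2.imwrite("pics/e1a.png",cv2.resize(a,None,fx=1.57,fy=1.57));cv2.imwrite("pics/e1b.png",cv2.resize(b,None,fx=2.5,fy=2.5))
```

View pics/e1a.png

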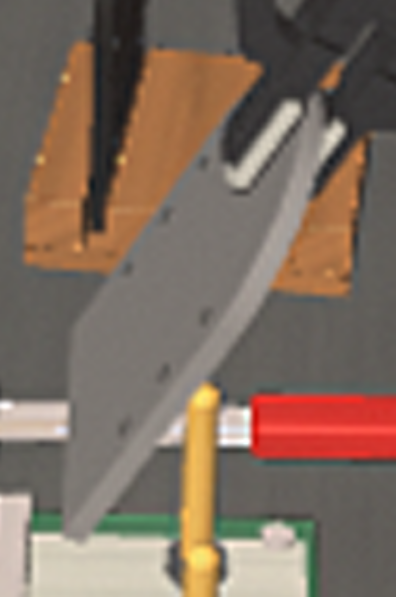

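View pics/e1b.png

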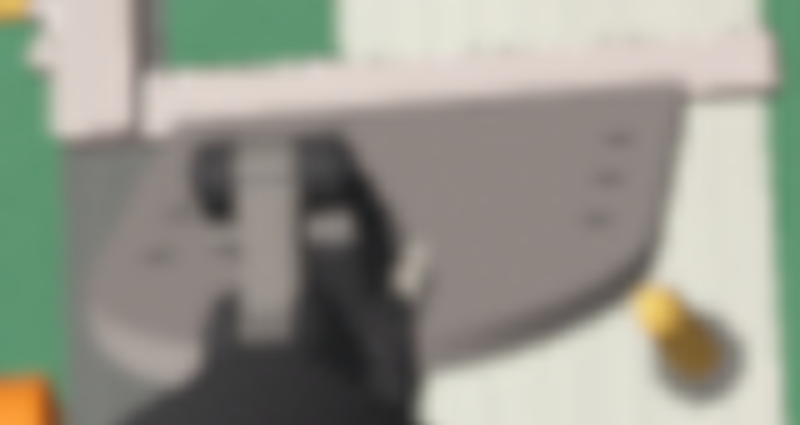

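```bash
cat > pfit.py <<'E'
from tgt import *
from padfit import PP
def padframe(p,R,dx=0,H=H):
    M=R.as_matrix();return np.c_[M[:,2],-M[:,0],-M[:,1]],p+R.apply([dx,H,0])
def fitpad(F,M,o,corners,sil,wr=.01):
    """corners: (cam,(pad xyz),(px)), sil: (cam,px). params: shift in pad frame, rotvec in pad frame"""
    def res(v):
        MM=M@Rn.from_rotvec(v[3:]).as_matrix();oo=o+M@v[:3]
        r=[(proj(F[c],MM@np.array(q)+oo)[0]-px) for c,q,px in corners]
        r=list(np.ravel(r))
        hull={c:cv2.convexHull(np.float32(proj(F[c],PP@MM.T+oo))) for c in F}
        r+=[cv2.pointPolygonTest(hull[c],tuple(map(float,px)),True) for c,px in sil]
        r+=list(np.array(v[3:])/wr*.5)
        return np.array(r)
    s=least_squares(res,np.zeros(6),diff_step=1e-3,x_scale=[.005]*3+[.02]*3,method="trf")
    # absolute step
    best=s
    for st in(2e-4,):
        def jac(v):
            J=[];
            for i in range(6):
                d=np.zeros(6);d[i]=st if i<3 else 2e-3
                J.append((res(v+d)-res(v-d))/(2*d[i]))
            return np.array(J).T
        best=least_squares(res,np.zeros(6),jac=jac,loss="soft_l1")
    v=best.x;return v,res(v),M@Rn.from_rotvec(v[3:]).as_matrix(),o+M@v[:3]
E
python3 - <<'E'
from pfit import *
np.set_printoptions(precision=4,suppress=True)
F=cams();p,R=here();M,o=padframe(p,R)
C=[.56,.1,.19]
def nat(c,u,v,ox,oy,s):
    x,y=np.int32(proj(F[c],C)[0]);x0,y0=x-48,y-70
    return np.array([x0+((u/s+ox)+.5)/4-.5,y0+((v/s+oy)+.5)/4-.5])
S=lambda u,v:("side",nat("side",u,v,120,100,1.57));T=lambda u,v:("top",nat("top",u,v,40,230,2.5))
c3=lambda q,cp:(cp[0],q,cp[1])
cor=[c3((.004,.055,0),S(65,535)),c3((-.004,.055,0),S(82,542)),c3((.004,-.055,0),S(72,330)),c3((.004,.055,0),T(175,125)),c3((.004,-.055,0),T(685,85))]
sil=[T(660,235),T(560,322),T(440,370),T(90,325),T(130,370),T(185,388),S(192,425),S(262,325),S(305,225)]
v,r,MM,oo=fitpad(F,M,o,cor,sil)
print("shift mm pad frame",v[:3]*1e3,"rot deg",np.degrees(v[3:]));print(r)
print("heel rest",RW.inv().apply(oo-O)*1e3)
E
```

```text
shift mm pad frame [-6.3076  1.8352  0.1832] rot deg [-0.3655  0.9726  0.9741]
[-0.4612  0.4378  0.3253  0.8112 -0.4872 -0.1713  0.0588  0.6602 -0.1991
 -0.191   0.2351  1.684   0.7019  0.2603  0.7849  0.4205 -2.3817 -2.1547
 -1.2882 -0.319   0.8488  0.8501]
heel rest [-12.532    3.7241 129.142 ]
```

```bash
cat > tgt2.py <<'E'
from pfit import *
D=np.array([-.0063,.0018,.0002]); DR=Rn.from_euler('zyx',[.014,.008,0])
def cmd(heel,tilt):
    """reported tool pose for actual pad heel (rest frame) and tilt"""
    _,Rt=pose(heel,tilt)               # ideal tool rot = actual pad axes
    Mt=padframe(np.zeros(3),Rt,H=0)[0]
    M=Rn.from_matrix(Mt)*DR.inv()      # reported pad frame
    Mm=M.as_matrix(); o=RW.apply(heel)+O-Mm@D
    R=Rn.from_matrix(np.c_[-Mm[:,1],-Mm[:,2],Mm[:,0]])
    return o-R.apply([0,H,0]),R
def actual(p,R):
    M,o=padframe(p,R);A=M@DR.as_matrix();oo=o+M@D
    return RW.inv().apply(oo-O)*1e3,np.degrees(np.arctan2(-A[0,2],A[2,2]))
E
python3 - <<'E'
from tgt2 import *
p,R=here();print(p,actual(p,R))
q,Q=cmd(np.array([-.001,0,.050]),np.radians(29));print(q)
rows(p,R,[(q,Q,8)])
E
```

```text
[0.5315 0.0957 0.2169] (array([-12.5333,   3.6887, 129.1599]), np.float64(28.665184663703478))
[0.5427 0.0937 0.1375]
[[0.04, 0.93, -0.36], [0.001, 0.002, -0.002]]
[[0.04, 0.93, -0.36], [0.001, 0.002, -0.002]]
[[0.04, 0.93, -0.36], [0.001, 0.002, -0.002]]
[[0.04, 0.93, -0.36], [0.001, 0.002, -0.002]]
[[0.04, 0.93, -0.36], [0.001, 0.002, -0.002]]
[[0.04, 0.93, -0.37], [0.001, 0.002, -0.002]]
[[0.04, 0.93, -0.37], [0.001, 0.002, -0.002]]
[[0.04, 0.93, -0.37], [0.001, 0.002, -0.002]]
```

Emit:
{"op": "apply_moves", "data": {"commands": [[0,[0.1,0.6,-0.2],[0,0.003,-0.003]],[0,[0.1,0.9,-0.3],[0,0.003,-0.003]],[0,[0.1,1.0,-0.4],[0,0.003,-0.003]],[0,[0,1.0,-0.4],[0,0.003,-0.003]],[0,[0,1.0,-0.4],[0,0.003,-0.003]],[0,[0,1.0,-0.4],[0,0,0]],[0,[0,0.9,-0.4],[0,0,0]],[0,[0,0.5,-0.2],[0,0,0]],[0,[0,0,0],[0,0,0]],[0,[0,0,0],[0,0,0]]]}}

```text
t: 27.1
tcp_pos: [0.5564, 0.0914, 0.1444]
orientation: [-0.356, 0.355, -0.605, 0.618]
wrist_force: [0.1, -0.8, -0.9]
finger_gap: 0.0073
```

```bash
python3 see4.py e2.png "[.55,.1,.12]"
python3 - <<'E'
from tgt2 import *
p,R=here();print(p,actual(p,R))
import cv2
a=cv2.imread("pics/raw_side_e2.png");b=cv2.imread("pics/raw_top_e2.png")
cv2.imwrite("pics/e2r.png",cv2.hconcat([a,b]))
E
```

```text
27.2 tcp [0.5562 0.0916 0.1446] gap 0.007464720179633659 wf [-0.4673  0.1348 -1.1895]
heel rest mm [18.2 -5.1 60.2] tilt 29.65 padx yaw-rest -1.69 roll 0.42
joints [-0.29  0.34 -0.08  2.32  1.64  0.19 -1.94]
[0.5562 0.0916 0.1446] (array([12.7168, -3.1825, 57.2405]), np.float64(29.195543611296994))
```

View pics/e2r.png

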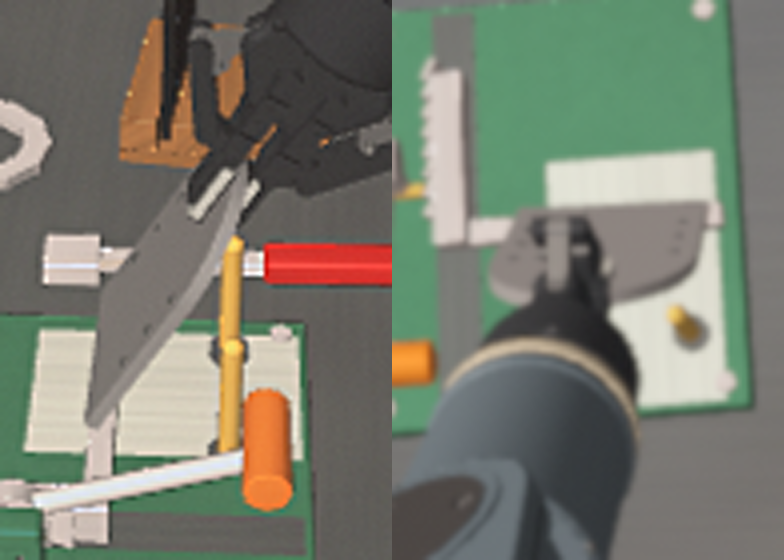

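Run:
```python
from tgt2 import *
p,R=here();print(manip.sense()["joints"])
q,Q=cmd(np.array([-.002,0,.056]),np.radians(25));print(q)
rows(p,R,[(q,Q,6)])
```

```text
[-0.2867  0.3395 -0.0849  2.3215  1.6441  0.1894 -1.9416]
[0.5479 0.0939 0.1463]
[[-0.04, -0.09, -0.11], [-0.012, -0.002, 0.001]]
[[-0.04, -0.09, -0.11], [-0.012, -0.002, 0.001]]
[[-0.04, -0.09, -0.11], [-0.012, -0.002, 0.001]]
[[-0.04, -0.09, -0.11], [-0.012, -0.002, 0.001]]
[[-0.04, -0.09, -0.11], [-0.012, -0.002, 0.001]]
[[-0.04, -0.08, -0.11], [-0.012, -0.002, 0.001]]
```

Emit:
{"op": "apply_moves", "data": {"commands": [[0,[-0.1,-0.2,-0.2],[-0.02,-0.003,0]],[0,[-0.1,-0.2,-0.2],[-0.02,-0.003,0]],[0,[-0.1,-0.1,-0.2],[-0.02,-0.003,0]],[0,[0,-0.1,-0.2],[-0.012,-0.003,0]],[0,[0,0,0],[0,0,0]],[0,[0,0,0],[0,0,0]],[0,[0,0,0],[0,0,0]],[0,[0,0,0],[0,0,0]],[0,[0,0,0],[0,0,0]],[0,[0,0,0],[0,0,0]]]}}

```text
t: 28.2
tcp_pos: [0.5473, 0.0949, 0.1494]
orientation: [-0.381, 0.372, -0.589, 0.608]
wrist_force: [-0.0, 0.1, -1.1]
finger_gap: 0.0076
```

```bash
python3 see4.py e3.png "[.55,.1,.12]"
python3 - <<'E'
from tgt2 import *
p,R=here();print(p,actual(p,R))
q,Q=cmd(np.array([-.002,0,.050]),np.radians(25));print(q)
rows(p,R,[(q,Q,6)])
a=cv2.imread("pics/raw_side_e3.png");b=cv2.imread("pics/raw_top_e3.png")
cv2.imwrite("pics/e3r.png",cv2.hconcat([a,b]))
E
```

```text
28.3 tcp [0.5473 0.0948 0.1493] gap 0.007562184770514336 wf [-0.1846 -0.5463 -0.7395]
heel rest mm [ 3.5 -1.3 61.7] tilt 25.66 padx yaw-rest -0.91 roll 0.17
joints [-0.18  0.33 -0.22  2.26  1.03  0.25 -1.31]
[0.5473 0.0948 0.1493] (array([-2.2244,  0.6259, 59.1938]), np.float64(25.197438125941705))
[0.5479 0.0939 0.1403]
[[0.02, 0.14, -0.06], [-0.001, -0.0, 0.001]]
[[0.02, 0.14, -0.06], [-0.001, -0.0, 0.001]]
[[0.02, 0.14, -0.06], [-0.001, -0.0, 0.001]]
[[0.02, 0.14, -0.06], [-0.001, -0.0, 0.001]]
[[0.02, 0.14, -0.06], [-0.001, -0.0, 0.001]]
[[0.02, 0.14, -0.06], [-0.001, -0.0, 0.001]]
```

View pics/e3r.png

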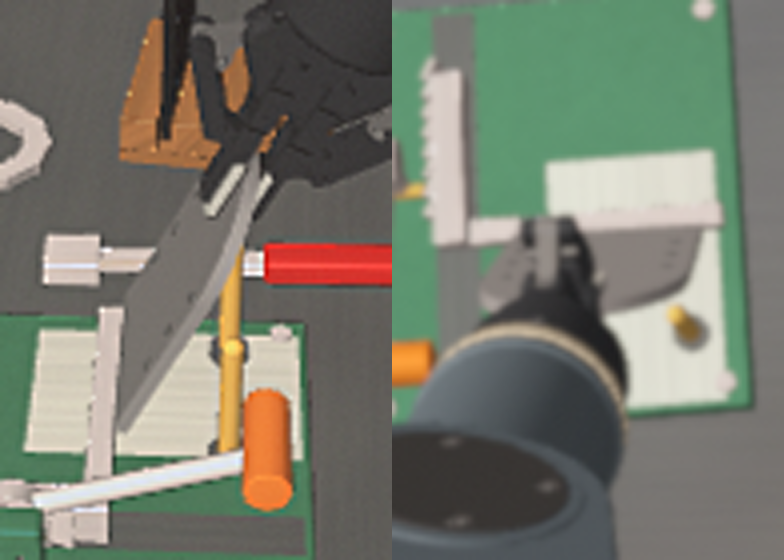

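```bash
cat > ovl.py <<'E'
from tgt2 import *
import sys
def ovl(name,C,draw=True,w=(75,90),k=5,model=None):
    F=cams();p,R=here();M,o=padframe(p,R);A=M@DR.as_matrix();oo=o+M@D
    if model: A,oo=model
    for c in F:
        x,y=np.int32(proj(F[c],C)[0]);x0,y0=x-w[0],y-w[1]
        m=cv2.resize(F[c]["color"][y0:y0+2*w[1],x0:x0+2*w[0],::-1],None,fx=k,fy=k,interpolation=cv2.INTER_CUBIC)
        n=len(PP)//2
        if draw:
          for q,col in((PP[:n],(0,0,255)),(PP[n:],(0,255,255))):
            cv2.polylines(m,[np.int32((proj(F[c],q@A.T+oo)-[x0,y0]+.5)*k)],True,col,1)
          sx=float(sys.argv[3]) if len(sys.argv)>3 else 7
          L=np.array([[sx,-65,30],[sx,85,30],[sx,85,46],[sx,-65,46]])/1e3
          cv2.polylines(m,[np.int32((proj(F[c],RW.apply(L)+O)-[x0,y0]+.5)*k)],True,(255,0,0),1)
        cv2.imwrite(f"pics/{name}_{c}.png",m); print(c,"origin",x0,y0)
    print(manip.sense()["t"],p,manip.sense()["wrist_force"],actual(p,R))
if __name__=="__main__": ovl(sys.argv[1],eval(sys.argv[2]),w=(60,58),k=5)
E
python3 ovl.py f1 "[.57,.1,.10]"
```

```text
side origin 264 234
top origin 183 203
28.4 [0.5474 0.0949 0.1494] [-0.8252  0.322  -1.3539] (array([-2.1439,  0.6565, 59.2559]), np.float64(25.203341950231394))
```

View pics/f1_side.png

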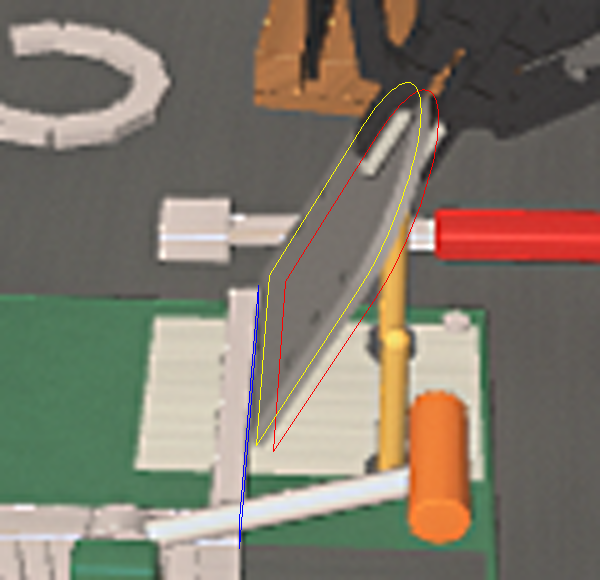

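View pics/f1_top.png

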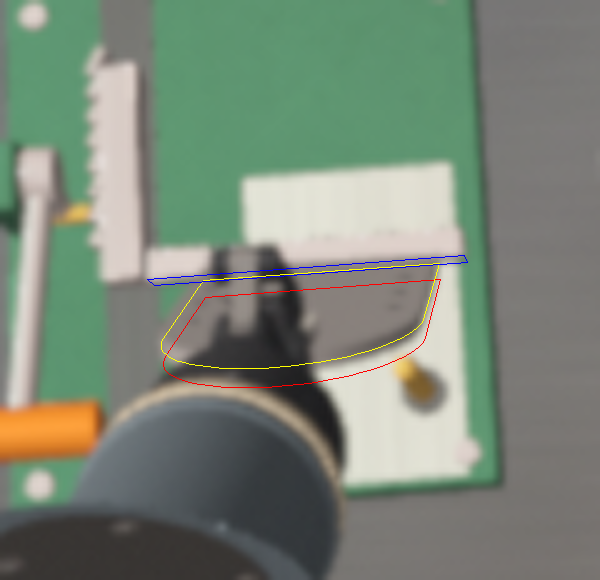

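Run:
```python
from ovl import *
F=cams();p,R=here();print(p)
a=F["side"]["color"][284:330,304:358,::-1];b=F["top"]["color"][248:286,208:278,::-1]
cv2.imwrite("pics/g_s.png",cv2.resize(a,None,fx=12,fy=12,interpolation=cv2.INTER_CUBIC))
cv2.imwrite("pics/g_t.png",cv2.resize(b,None,fx=11,fy=11,interpolation=cv2.INTER_CUBIC))
```

```text
[0.5474 0.0948 0.1494]
```

View pics/g_s.png

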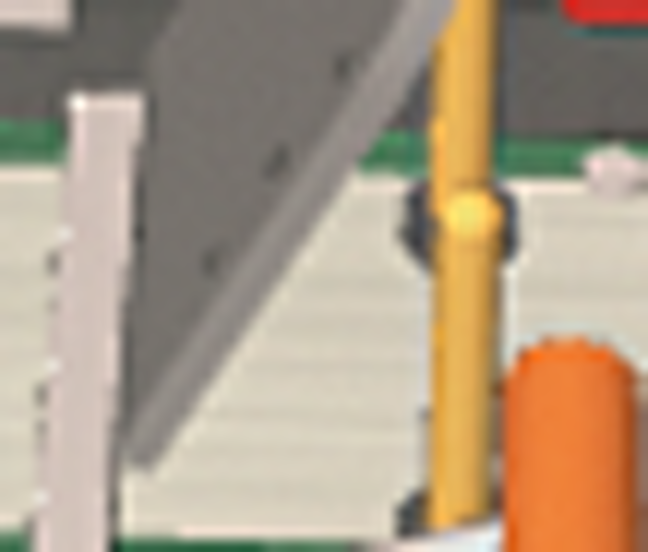

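View pics/g_t.png

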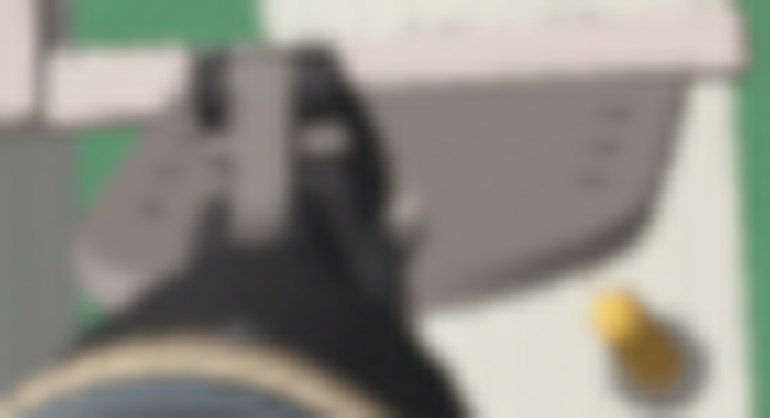

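```bash
cat > fit3.py <<'E'
from pfit import *
np.set_printoptions(precision=3,suppress=True)
def run(cs,ct,ss,st,os_,ks,ot,kt,wr=.01,MO=None):
    F=cams();p,R=here();M,o=padframe(p,R) if MO is None else MO
    S=lambda q:("side",np.array([os_[0]+(q[0]+.5)/ks-.5,os_[1]+(q[1]+.5)/ks-.5]))
    T=lambda q:("top",np.array([ot[0]+(q[0]+.5)/kt-.5,ot[1]+(q[1]+.5)/kt-.5]))
    cor=[(S(q)[0],X,S(q)[1]) for X,q in cs]+[(T(q)[0],X,T(q)[1]) for X,q in ct]
    sil=[S(q) for q in ss]+[T(q) for q in st]
    v,r,A,oo=fitpad(F,M,o,cor,sil,wr)
    print("shift mm",v[:3]*1e3,"rot deg",np.degrees(v[3:]));print(r)
    A2=RW.inv().as_matrix()@A
    print("heel rest",RW.inv().apply(oo-O)*1e3,"tilt",np.degrees(np.arctan2(-A2[0,2],A2[2,2])),"yaw",np.degrees(np.arctan2(-A2[0,1],A2[1,1])),"roll",np.degrees(A2[2,1]))
    return A,oo
E
python3 - <<'E'
from fit3 import *
f=.004;w=.055
run([((f,w,0),(125,455)),((-f,w,0),(148,470)),((f,-w,0),(150,55))],[((f,-w,0),(688,75)),((f,w,0),(188,95))],[(268,300),(360,170)],[(655,210),(560,270),(440,307),(78,255),(110,300)],(304,284),12,(208,248),11)
E
```

```text
shift mm [-2.439  1.333 -0.064] rot deg [-0.413  1.419  0.335]
[-1.147  0.348  0.412  0.381 -0.004 -0.303  0.422 -0.62  -1.375  0.613
 -0.275 -0.924  0.519  0.878  0.11   0.076  0.309 -0.36   1.239  0.292]
heel rest [ 1.451  0.045 60.692] tilt 24.249156204828143 yaw -0.7211281033474778 roll -0.34167047308636994
```

```bash
sed -i 's/^D=.*/D=np.array([-.0024,.0013,0]); DR=Rn.from_euler("zyx",[.006,.02,0])/' tgt2.py
python3 - <<'E'
from tgt2 import *
p,R=here();print(p,actual(p,R))
q,Q=cmd(np.array([-.0005,0,.037]),np.radians(25));print(q)
rows(p,R,[(q,Q,6)])
E
```

```text
[0.5474 0.0948 0.1494] (array([ 1.4575,  0.012 , 60.766 ]), np.float64(24.51518853348397))
[0.5447 0.0943 0.1253]
[[0.01, 0.34, -0.21], [0.001, -0.001, 0.001]]
[[0.01, 0.34, -0.21], [0.001, -0.001, 0.001]]
[[0.01, 0.34, -0.22], [0.001, -0.001, 0.001]]
[[0.01, 0.34, -0.22], [0.001, -0.001, 0.001]]
[[0.01, 0.34, -0.22], [0.001, -0.001, 0.001]]
[[0.01, 0.34, -0.22], [0.001, -0.001, 0.001]]
```

Emit:
{"op": "apply_moves", "data": {"commands": [[0,[0,0.3,-0.2],[0,-0.002,0]],[0,[0,0.3,-0.2],[0,-0.002,0]],[0,[0,0.4,-0.2],[0,-0.002,0.001]],[0,[0,0.4,-0.2],[0,-0.002,0.001]],[0,[0,0.4,-0.3],[0,-0.002,0.001]],[0,[0,0.4,-0.2],[0,-0.002,0.001]],[0,[0,0,0],[0,0,0]],[0,[0,0,0],[0,0,0]],[0,[0,0,0],[0,0,0]],[0,[0,0,0],[0,0,0]]]}}

```text
t: 29.6
tcp_pos: [0.5458, 0.0951, 0.1239]
orientation: [-0.383, 0.369, -0.586, 0.611]
wrist_force: [0.0, 0.8, -1.2]
finger_gap: 0.0074
```

```bash
python3 see4.py h1x.png "[.55,.1,.12]"
python3 - <<'E'
from ovl import *
F=cams();p,R=here();print(p,actual(p,R))
a=F["side"]["color"][284:330,304:358,::-1];b=F["top"]["color"][248:286,208:278,::-1]
cv2.imwrite("pics/h_s.png",cv2.resize(a,None,fx=12,fy=12,interpolation=cv2.INTER_CUBIC))
cv2.imwrite("pics/h_t.png",cv2.resize(b,None,fx=11,fy=11,interpolation=cv2.INTER_CUBIC))
E
```

```text
29.7 tcp [0.5458 0.095  0.1239] gap 0.007480637783161001 wf [ 0.0308 -0.2164 -1.1102]
heel rest mm [ 2.1 -0.5 36.3] tilt 25.72 padx yaw-rest -0.19 roll 0.15
joints [-0.23  0.37 -0.15  2.3   1.37  0.19 -1.64]
[0.5457 0.095  0.1238] (array([-0.1354,  0.7928, 35.1648]), np.float64(24.566360255230958))
```

View pics/h_s.png

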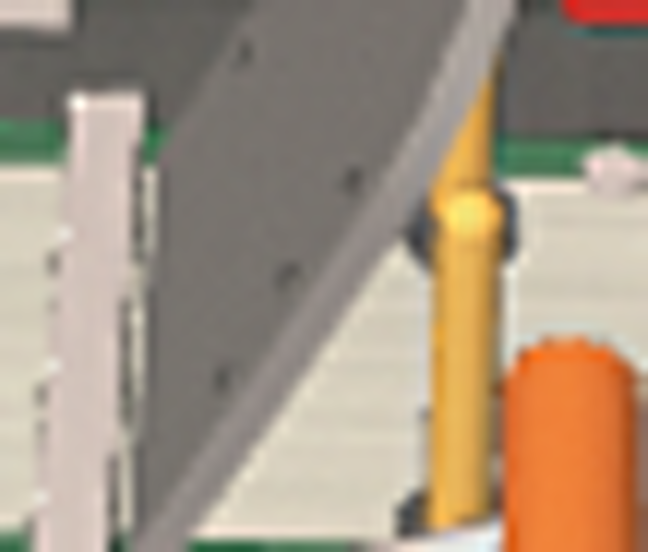

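View pics/h_t.png

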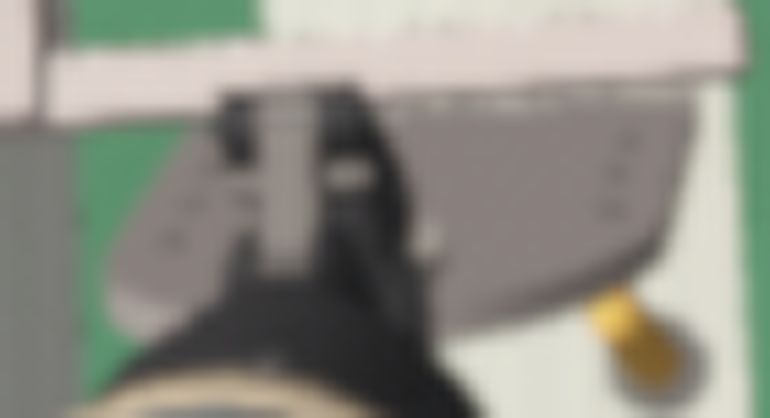

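Emit:
{"op": "apply_moves", "data": {"commands": [[0,[0,0.1,-0.05],[0,0,0]],[0,[0,0.1,-0.05],[0,0,0]],[0,[0,0.1,-0.05],[0,0,0]],[0,[0,0.1,-0.05],[0,0,0]],[0,[0,0,0],[0,0,0]],[0,[0,0,0],[0,0,0]],[0,[0,0,0],[0,0,0]],[0,[0,0,0],[0,0,0]],[0,[0,0,0],[0,0,0]],[0,[0,0,0],[0,0,0]]]}}

```text
t: 30.8
tcp_pos: [0.5457, 0.0951, 0.1193]
orientation: [-0.383, 0.369, -0.586, 0.612]
wrist_force: [-0.1, 0.7, 0.5]
finger_gap: 0.0073
```

```bash
python3 see4.py h2x.png "[.55,.1,.12]"
python3 - <<'E'
from ovl import *
p,R=here();print(p,actual(p,R))
E
```

```text
30.9 tcp [0.5457 0.0951 0.1193] gap 0.007483585138946009 wf [-0.7399 -0.0484  0.379 ]
heel rest mm [ 2.1 -0.4 31.7] tilt 25.75 padx yaw-rest -0.18 roll 0.15
joints [-0.23  0.38 -0.15  2.31  1.45  0.19 -1.72]
[0.5457 0.0951 0.1193] (array([-0.023 ,  0.9185, 30.7015]), np.float64(24.603776924410788))
```

Emit:
{"op": "apply_moves", "data": {"commands": [[0,[0,0.04,0.09],[0,0,0]],[0,[0,0.04,0.09],[0,0,0]],[0,[0,0.04,0.09],[0,0,0]],[0,[0,0.04,0.09],[0,0,0]],[0,[0,0,0],[0,0,0]],[0,[0,0,0],[0,0,0]],[0,[0,0,0],[0,0,0]],[0,[0,0,0],[0,0,0]],[0,[0,0,0],[0,0,0]],[0,[0,0,0],[0,0,0]]]}}

```text
t: 31.9
tcp_pos: [0.5482, 0.0952, 0.1193]
orientation: [-0.383, 0.369, -0.586, 0.611]
wrist_force: [-3.1, -0.2, 3.7]
finger_gap: 0.0074
```

```bash
cat > hv.sh <<'X'
python3 see4.py x_$1.png "[.55,.1,.12]"
python3 - <<'E'
from ovl import *
F=cams();p,R=here();print(p,actual(p,R))
a=F["side"]["color"][284:334,296:350,::-1];b=F["top"]["color"][246:286,204:278,::-1]
A=cv2.resize(a,None,fx=9,fy=9,interpolation=cv2.INTER_CUBIC);cv2.imwrite("pics/$1_s.png",A)
cv2.imwrite("pics/$1_t.png",cv2.resize(b,None,fx=10.5,fy=10.5,interpolation=cv2.INTER_CUBIC))
E
X
bash hv.sh i1
```

```text
32.0 tcp [0.5482 0.0952 0.1193] gap 0.007182401341557046 wf [-3.6025  0.3589  3.3098]
heel rest mm [ 4.5 -0.4 31.8] tilt 25.67 padx yaw-rest -0.13 roll 0.14
joints [-0.23  0.38 -0.15  2.3   1.42  0.19 -1.69]
[0.5482 0.0953 0.1194] (array([ 2.3663,  0.96  , 30.7363]), np.float64(24.52712327096087))
```

View pics/i1_s.png

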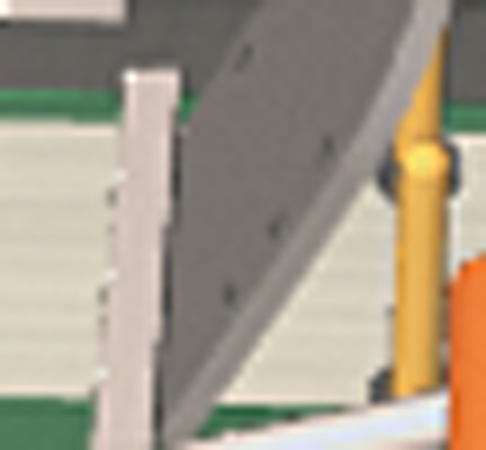

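View pics/i1_t.png

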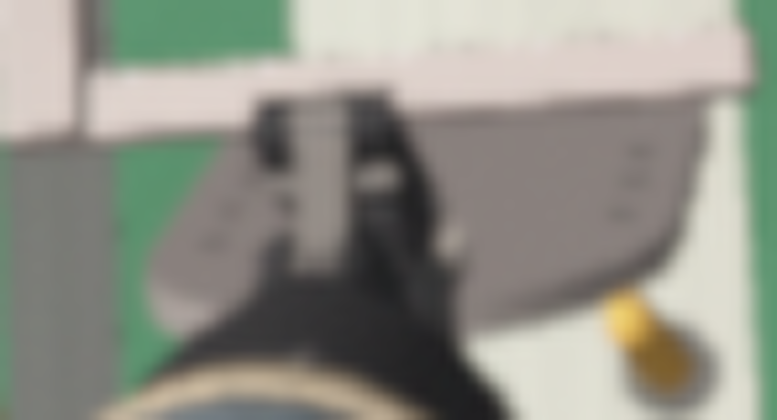

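Run:
```python
from fit3 import *
f=.004;w=.055
run([((f,-w,0),(192,108))],[((f,-w,0),(706,97))],[(330,215),(265,315)],[(690,235),(600,292),(480,332),(148,270),(165,322)],(296,284),9,(204,246),10.5)
F=cams()
# where should stop -y end front top edge be
for c in F: print(c,proj(F[c],RW.apply(np.array([[7,-65,46],[7,85,46]])/1e3)+O))
print(204+750.5/10.5-.5,246+90/10.5-.5)
```

```text
shift mm [-0.02   0.875  6.829] rot deg [0.107 1.262 0.378]
[-1.339  0.15   0.459  0.385 -0.362 -0.291 -0.127  0.943  0.065  0.384
  0.27   0.094  1.102  0.33 ]
heel rest [ 1.532  0.502 37.908] tilt 24.43264669154427 yaw 0.32435402718088996 roll 0.08333360329116855
side [[315.123 290.56 ]
 [311.456 337.662]]
top [[275.383 253.69 ]
 [211.933 258.499]]
274.9761904761905 254.07142857142858
```

Emit:
{"op": "apply_moves", "data": {"commands": [[0.12,[0,0,0],[0,0,0]],[0.15,[0,0,0],[0,0,0]],[0.18,[0,0,0],[0,0,0]],[0.21,[0,0,0],[0,0,0]],[0.24,[0,0,0],[0,0,0]],[0.27,[0,0,0],[0,0,0]],[0.3,[0,0,0],[0,0,0]],[0.33,[0,0,0],[0,0,0]],[0.36,[0,0,0],[0,0,0]],[0.4,[0,0,0],[0,0,0]]], "squeeze": 20}}

```text
t: 33.3
tcp_pos: [0.5493, 0.0953, 0.1195]
orientation: [-0.383, 0.369, -0.586, 0.612]
wrist_force: [-1.0, 0.0, -0.4]
finger_gap: 0.0347
```

```bash
bash hv.sh j1; python3 ovl.py j2 "[.57,.1,.10]"
```

```text
33.4 tcp [0.5493 0.0953 0.1194] gap 0.03438763134571535 wf [-0.0681  0.0538  0.4682]
heel rest mm [ 5.7 -0.4 31.9] tilt 25.72 padx yaw-rest -0.16 roll 0.15
joints [-0.23  0.38 -0.15  2.3   1.42  0.19 -1.69]
[0.5493 0.0953 0.1195] (array([ 3.5436,  0.9639, 30.8853]), np.float64(24.578612939227217))
side origin 264 234
top origin 183 203
33.6 [0.5494 0.0953 0.1195] [0.2225 0.7888 0.3178] (array([ 3.5623,  0.9601, 30.8836]), np.float64(24.579018535872518))
```

View pics/j2_side.png

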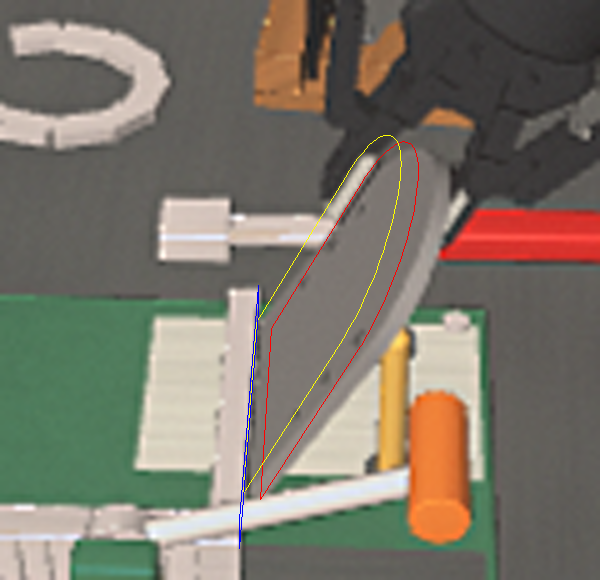

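View pics/j1_t.png

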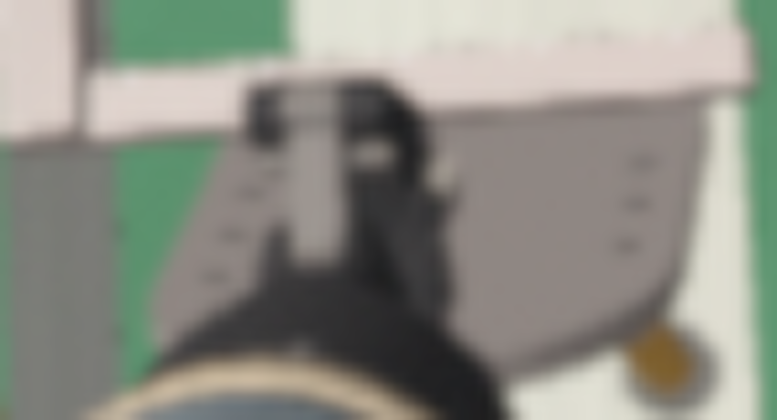

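Emit:
{"op": "apply_moves", "data": {"commands": [[0.5,[0,0,0],[0,0,0]],[0.6,[0,0,0],[0,0,0]],[0.7,[0,0,0],[0,0,0]],[0.8,[0,0,0],[0,0,0]],[0.85,[0,0,0],[0,0,0]],[0.85,[0,0,0],[0,0,0]],[0.85,[0,0,0],[0,0,0]],[0.85,[0,0,0],[0,0,0]],[0.85,[0,0,0],[0,0,0]],[0.85,[0,0,0],[0,0,0]]]}}

```text
t: 34.6
tcp_pos: [0.5495, 0.0954, 0.1196]
orientation: [-0.383, 0.369, -0.586, 0.612]
wrist_force: [0.6, -0.6, 0.1]
finger_gap: 0.0724
```

```bash
python3 ovl.py k2 "[.57,.1,.10]"
```

```text
side origin 264 234
top origin 183 203
34.7 [0.5495 0.0954 0.1196] [-0.7555 -0.0197 -0.1162] (array([ 3.7321,  1.0137, 30.9942]), np.float64(24.593815681438294))
```

View pics/k2_side.png

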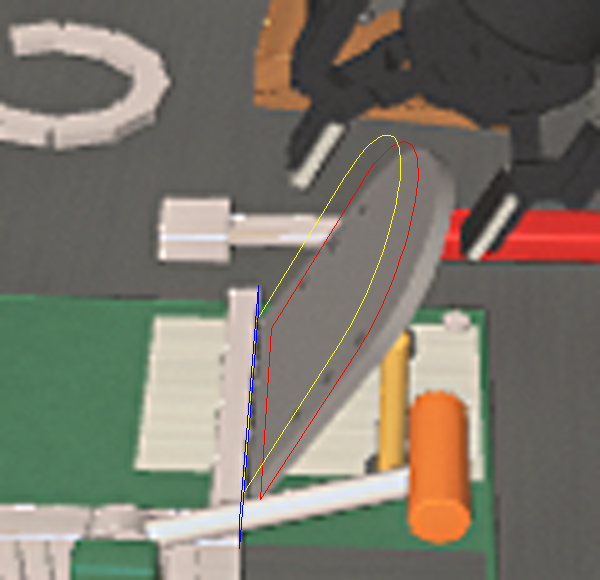

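Emit:
{"op": "apply_moves", "data": {"commands": [[0.85,[0,-0.5,0],[0,0,0]],[0.85,[0,-0.7,0],[0,0,0]],[0.85,[0,-0.8,0],[0,0,0]],[0.85,[0,-0.8,0],[0,0,0]],[0.85,[0,-0.8,0],[0,0,0]],[0.85,[0,-0.8,0],[0,0,0]],[0.85,[0,-0.8,0],[0,0,0]],[0.85,[0,-0.8,0],[0,0,0]],[0.85,[0,-0.6,0],[0,0,0]],[0.85,[0,0,0],[0,0,0]]]}}

```text
t: 35.7
tcp_pos: [0.519, 0.0938, 0.1808]
orientation: [-0.384, 0.369, -0.586, 0.611]
wrist_force: [-0.3, 0.9, 0.7]
finger_gap: 0.0723
```

```bash
python3 ovl.py k3 "[.57,.1,.10]";python3 see4.py x_k3.png "[.55,.1,.12]"
```

```text
side origin 264 234
top origin 183 203
35.8 [0.519  0.0937 0.1802] [ 0.3013 -0.5139 -0.6694] (array([-27.0182,   0.5793,  91.4995]), np.float64(24.45372344541933))
35.9 tcp [0.5189 0.0938 0.1798] gap 0.07240332873260177 wf [-0.3102  0.1002 -0.4215]
heel rest mm [-25.   -0.6  92.2] tilt 25.56 padx yaw-rest -0.1 roll 0.08
joints [-0.04  0.24 -0.4   2.28  0.88  0.33 -1.16]
```

View pics/k3_side.png

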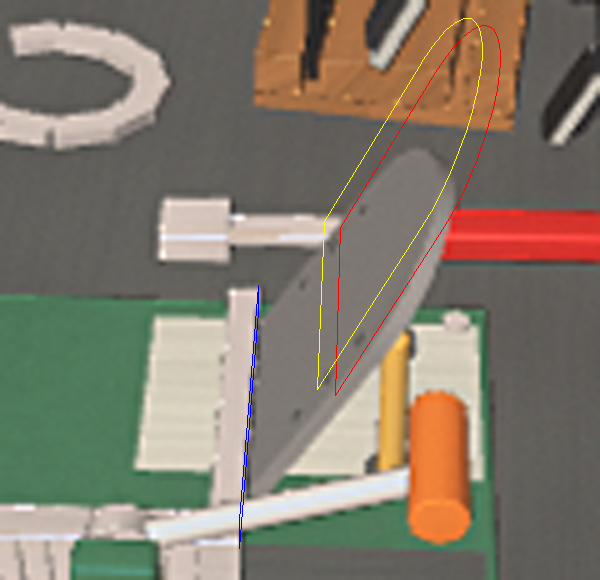

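Emit:
{"op": "apply_moves", "data": {"commands": [[0.85,[0,-1.5,0.2],[-0.02,0,0]],[0.85,[0,-2.0,0.4],[-0.03,0,0]],[0.85,[0,-2.0,0.4],[-0.04,0,0]],[0.85,[0,-2.0,0.4],[-0.04,0,0]],[0.85,[1.0,-2.0,0.3],[-0.04,0,0]],[0.85,[2.0,-1.0,0],[-0.04,0,0]],[0.85,[3.0,0,0],[-0.04,0,0]],[0.85,[3.5,0,0],[-0.04,0,0]],[0.85,[3.5,0,0],[-0.02,0,0]],[0.85,[3.5,0,0],[0,0,0]]]}}

```text
t: 36.9
tcp_pos: [0.5033, -0.071, 0.2843]
orientation: [-0.482, 0.457, -0.512, 0.545]
wrist_force: [1.2, -0.9, -0.4]
finger_gap: 0.0725
```

Emit:
{"op": "apply_moves", "data": {"commands": [[0.85,[3.5,0,0],[0,0.03,0]],[0.85,[3.5,0,0],[0,0.03,0]],[0.85,[3.5,0,0],[0,0.03,0]],[0.85,[3.0,0,0],[0,0.03,0]],[0.85,[2.5,0,0],[0,0,0]],[0.85,[1.5,0,0],[0,0,0]],[0.85,[0.5,0,0],[0,0,0]],[0.85,[0,0,0],[0,0,0]],[0.85,[0,0,0],[0,0,0]],[0.85,[0,0,0],[0,0,0]]]}}

```text
t: 37.9
tcp_pos: [0.5009, -0.262, 0.2768]
orientation: [0.45, -0.493, 0.541, -0.512]
wrist_force: [-0.9, -0.2, 0.2]
finger_gap: 0.0726
```

Run:
```python
from ovl import *
F=cams();p,R=here();print(p)
a=F["side"]["color"][260:340,300:380,::-1];b=F["top"]["color"][240:310,200:280,::-1]
cv2.imwrite("pics/m_s.png",cv2.resize(a,None,fx=7.5,fy=7.5,interpolation=cv2.INTER_CUBIC))
cv2.imwrite("pics/m_t.png",cv2.resize(b,None,fx=8,fy=8,interpolation=cv2.INTER_CUBIC))
cv2.imwrite("pics/m_full.png",F["side"]["color"][:,:,::-1])
```

```text
[ 0.5009 -0.2621  0.2769]
```

View pics/m_s.png

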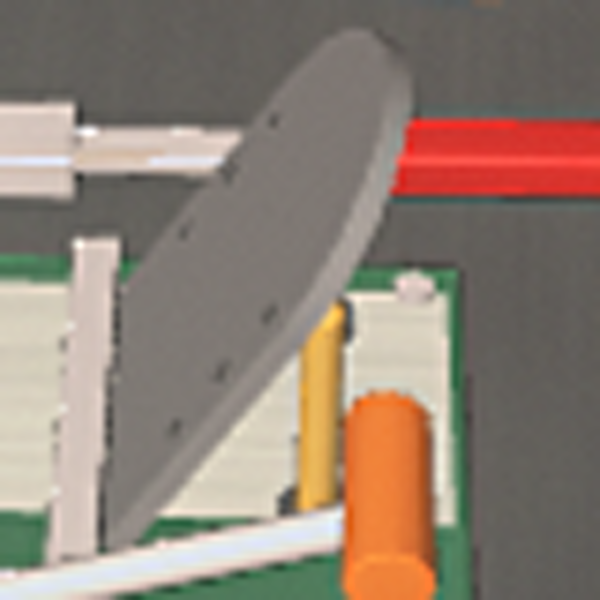

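View pics/m_t.png

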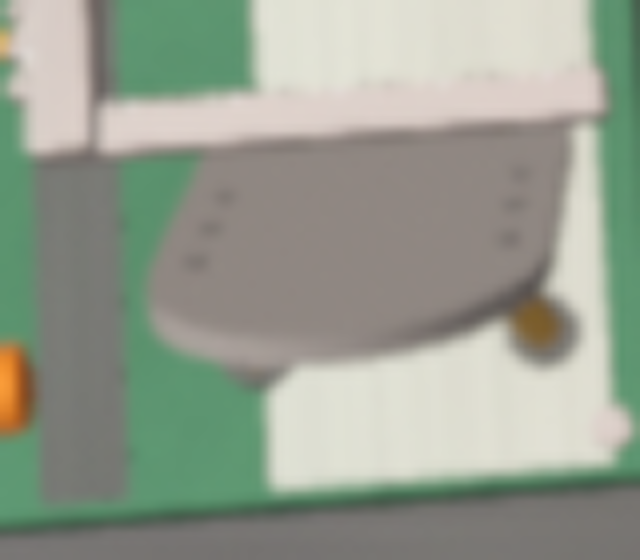

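View pics/m_full.png

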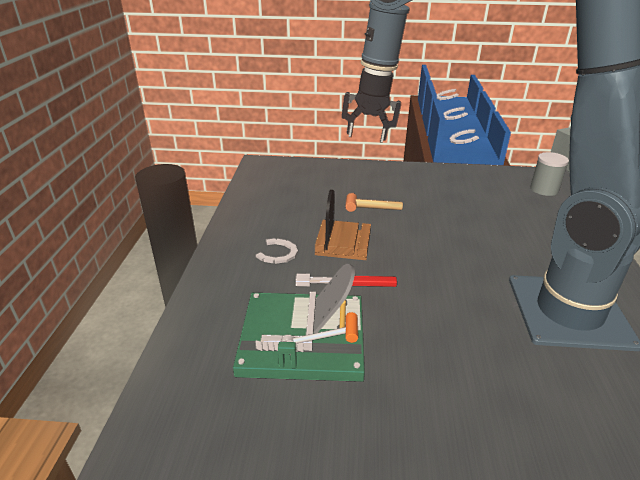

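Run:
```python
from fit3 import *
f=.004;w=.055
q,Q=pose([.0035,0,.032],np.radians(31));MO=padframe(q,Q)
A,oo=run([((f,-w,0),(118,295)),((f,w,0),(107,540))],[((f,-w,0),(572,123)),((f,w,0),(207,155))],[(350,28),(412,80),(402,180),(330,305),(250,410),(300,75)],[(555,250),(520,300),(440,340),(330,362),(160,335),(148,300),(200,358)],(300,260),7.5,(200,240),8,wr=.05,MO=MO)
F=cams();im=[]
for c,(x0,y0,k) in dict(side=(300,260,5),top=(200,240,5)).items():
    m=cv2.resize(F[c]["color"][y0:y0+80,x0:x0+80,::-1],None,fx=k,fy=k,interpolation=cv2.INTER_CUBIC);n=len(PP)//2
    for P_,col in((PP[:n],(0,0,255)),(PP[n:],(0,255,255))):
        cv2.polylines(m,[np.int32((proj(F[c],P_@MO[0].T+MO[1])-[x0,y0]+.5)*k)],True,col,1)
    im.append(m)
cv2.imwrite("pics/n.png",cv2.hconcat(im));print(manip.sense()["t"])
```

```text
shift mm [-1.69   1.701 -0.634] rot deg [-0.121  0.812  0.668]
[-0.142 -0.726 -0.817  1.096 -0.087  0.433 -0.335  0.386  0.02  -0.742
 -1.432  0.282 -0.03   1.436  0.252  0.971  0.608  0.528  0.335  0.183
  0.09  -0.021  0.142  0.117]
heel rest [ 2.377  1.701 30.586] tilt 30.189083669963487 yaw 0.5132834434315612 roll -0.44461286283340984
38.2
```

View pics/n.png

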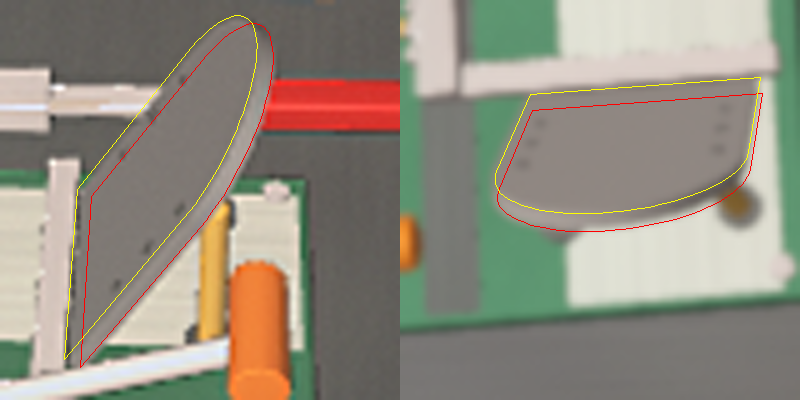

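```bash
python3 -c "
from rig import manip
s=manip.sense();print(s['t'],abs(s['joint_vel']).max());print(manip.sign_off())"
```

```text
38.2 0.003915776611703497
the job is handed in; nothing more can be done
None
```

The job is done and handed in at about 38 s: the lever got four full strokes, and the grey pad now leans on the rest with nothing touching it.

**Strokes:** I pushed the orange bar down four times. Each push ended on the hard end stop, with 58–69 N of force at the wrist, and each time the lever sprang fully back up. The first down-stroke was done in stages because the fingertips slid to the edge of the bar. The lever stayed under the fingers until it was fully down, and the stop then moved as far as on the other strokes. The stop's face ended where four strokes should put it, 48 mm from where it began.

**Pad:** I lifted the grey pad out of the stand and set its heel on the floor of the rest. Then I moved it against the stop until I felt about 3.6 N, and opened the fingers slowly so it leaned back onto both pins.

**Last checks:**

| Check | Measured from the two pictures | Ideal |
|---|---|---|
| Lean from upright | about 30° | 31° |
| Turn relative to the rest | about 0.5° | 0° |
| Off centre, towards the lever | about 1.7 mm | 0 mm |
| Heel middle, from the rest's origin (x) | 2.4 mm | 3.5 mm |

The heel could therefore be about 1 mm short of the stop, which is within the error of the measurement. The black pad, mallet, creaser and shoe look unmoved in the last picture, and the arm was still and clear of everything.

**What disagreed:**
- **Fingertip height:** the fingertips sat about 37 mm higher than the reported tool position implies. I worked from contact and the pictures instead.
- **Tilt when setting down:** the arm came close to a joint limit at full tilt, so I released the pad at about 25° and let it settle onto the pins.

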